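# Thread a drilled plate in the hand tapping stand

### The job

Push the drilled plate along its two guides up to the end stop, swing both locking levers fully shut across its end, and only then thread the hole: crank the tap half a turn clockwise (seen from above), a quarter turn back to break the chip, half a turn on, a quarter back, and half a turn on to the tap's stop, one full turn in all. Leave the plate locked and the tap down, let go, and do not move the loose things standing about.

Things in the scene. Friction and masses are not known exactly. Their poses are not given: they have to be found in the camera images.
- work_board: plywood board 460 x 940 x 15 mm lying level and fixed across the tops of the valve bodies; its top, 122 mm above the worktop, is the work surface. Heights in these notes are above that top. Origin: centre of its underside
- fixture: hand tapping stand, fixed on the board: grey base 175 x 250 x 20 mm with two lipped steel guide rails (49 mm high, outer faces at x = -43 and +43 mm) along its y, open mouth at y = +50, an end stop at the -y end, a column on the +x side and a head (top at 128 mm) carrying the tap. Origin: on the board, midway between the guides; z up
- tap_axis (a point): a fixed point of the stand on the vertical axis of tap and crank, at the height of the plate's top face (42 mm), 80 mm from the stand's origin along its -y; axes as the stand's
- blank: loose aluminium plate 60 x 180 x 12 mm, 0.35 kg, lying in the guides with 1 mm of play each side, at the start drawn out 40 to 70 mm towards the stand's +y. Origin: under the centre of its 14 mm hole, 40 mm from its -y end; its y runs along it. Home against the end stop its hole is within 1.5 mm of the tap axis. It slides with a few newtons
- blank_post (a point): top of the steel pull post standing on the plate, 16 mm diameter, 48 mm tall, 100 mm from the hole along the plate's +y; the top is 90 mm above the board
- blank_hole (a point): centre of the hole's mouth in the plate's top face
- lever_near (a joint): horizontal locking lever on an upright pivot, -x side of the guides' mouth (rad): 0 = fully shut (stop), arm along the stand's +x across the plate's end; grows as it opens; 1.57 = along the stand's +y. Clockwise from above shuts it. Stays where left; about 2 N at the post moves it. Shut, it is 1 mm behind a plate that is home; it pushes in a plate a few mm short
- near_pivot (a point): pivot axis of the near lever, a fixed point of the stand at x = -56, y = +69, height 42 mm
- near_post (a point): top of the upright grip post at the near lever's end: 14 mm diameter, 38 mm from the pivot, standing free from 42 to 90 mm above the board
- lever_far (a joint): locking lever on the +x side, the mirror image (rad): 0 = fully shut, arm pointing along the stand's -x; 1.57 = pointing along the stand's +y. Counter-clockwise from above shuts it; same friction
- far_pivot (a point): pivot axis of the far lever, a fixed point of the stand at x = +56, y = +69, height 42 mm
- far_post (a point): top of the grip post at the far lever's end, as on the near lever (shut, the two posts stand 36 mm apart, 49 mm beyond the pull post of a plate that is home)
- crank (a joint): angle of the tap's crank (rad): 0 at the start, crank along the stand's -y; grows clockwise seen from above; stop at 6.30 (one full turn). Tap and crank go down 12 mm per turn, the tip from 3 mm above the plate's top face to 9 mm below it. Stays where left; about 2 N at the handle turns it
- crank_handle (a point): top of the crank's upright black handle, a freely spinning sleeve 20 mm across and 45 mm tall, 50 mm from the tap axis. At the start its top is 207 mm up and the arm and hub under it end at 162 mm; nothing else there is higher. The fingers need not turn with the crank
- oil_bottle: bystander: white oil bottle with red spout, 38 mm across, 126 mm tall, origin at its foot
- grease_tub: bystander: grey tub with yellow lid, 66 mm across, 42 mm tall, origin at its foot
- nut_dish: bystander: small steel dish with nuts, 69 mm across, 20 mm tall
- pin_case: bystander: small blue case, 52 x 79 x 25 mm
- spare_ring: bystander: orange ring, 70 mm across, 12 mm tall

How it is judged:
By the outcome, as a careful person would: the job done as asked, in the order asked, and still so for the second after the job is handed in, with the robot touching nothing.
It also fails if it takes over 72 s, if anything falls off the work surface, if the arm or the gripper's body presses on something with over 40 N, if the wrist force passes 120 N, or if a joint passes its speed limit or range.

### The arm

A 7-joint arm with a two-finger parallel gripper is mounted at the origin on a cart in front of the work surface, level with it; the furniture and walls round the work are solid. World frame = base frame: x ahead of the robot, y to its left, z up, the work surface at z = 0. Lengths are in m, angles in rad, forces in N, time in s.
With the tool pointing down it reaches from about 0.4 to 0.85 m from the base axis. Payload 10.4 kg.
Tool frame: the origin (TCP) lies between the finger pads; the fingertips stand tcp_to_tips ahead of it and the grasp point (between the pads) lies 8 mm behind it (tcp_to_tips is the distance from the TCP to the fingertips, in m); z points along the fingers, y is the line along which they close (so a half turn about z gives the same grasp; the last joint's range is limited). The gripper opens to 85 mm and grips with 20 to 120 N. Pads are 22 mm wide; open, the fingers measure 114 mm over their backs; the gripper's body (76 mm by 85 mm) begins 54 mm behind the grasp point. The pads swing forward as they close: fully open they stand 13 mm farther back than shut.
Start: joints at [1.31, 0.332, -0.065, 1.46, 0.022, 1.35, -0.088], TCP at [0.147, -0.607, 0.242] pointing down, gripper open.
Joint ranges: [-2.6, 2.6], [-0.5, 2.12], [-1.47, 1.34], [0.16, 2.42], [-1.27, 4.41], [0.06, 2.06], [-2.6, 2.6]. Speed limits (rad/s): [2.22, 2.22, 2.79, 2.79, 3.14, 3.14, 3.14].

### API

Orientations are given as a unit quaternion [x, y, z, w].
In Python, from workcell import * gives the robot as it stands.
- The arm moves only by the tool apply_moves, never from a script. Its argument "rows" is a list of rows, each an object of numbers: "x", "y", "z": the shift along the tool's x, y, z in mm; "ax", "ay", "az": the turn, a rotation vector about the tool's x, y, z in degrees; "gripper": the closure, from 0 (fully open) to 1 (shut). A call has 1 to 5 rows; each row shifts and turns the commanded pose from where the row before left it, along the tool's axes as they then stand; what a row does not reach is not made up. A row lasts 1/12 s, in which the tool goes at most 41.7 mm and 7.16 degrees, less where a joint would pass 70% of its speed; a pose out of reach is approached as far as the arm can. A call with a gripper value outside its range is refused whole. The fingers move at their own pace and stop on an object; "newtons" is the grip in N (left out, the last holds). Time passes only in rows, so rows that do not move let the fingers close. It gives the time, the measured TCP pose, the force, the opening and the grip force at its end, in the units of the state.
- get_obs(): the state, without advancing time (a new reading comes with each control period).
- camera(name): name is "scene" or "top" or "wrist"; returns a dict with "color" (400x640x3 uint8, red, green, blue), "fov_y" (degrees; the focal length in pixels is half the picture's height over the tangent of half this angle, whatever the lens; pixels are square), "cx", "cy" (the principal point, pixels), "k1" (the pictures are not rectified: a ray, as slopes to the right and down, at radius r is drawn at 1 + k1 r^2 times it, then the intrinsics apply), "rvec" (rotation vector, rad) and "tvec" (3), from world to camera coordinates, as OpenCV has them. Camera axes: x right, y down, z forward; pixel columns grow to the right and rows downward; lengths in m; the calibration is good to about 2 mm. A picture is of the moment at which its call begins. There is no depth.
- hand_in(): hands the job in; it is judged then, once.
The state is a dict: "clock": time; "joint_pos": joint angles; "joint_velocities": joint speeds; "tau": joint torques, N m; "position": TCP position; "ee_rot": TCP orientation; "ft_force": force on the tool from outside, world axes, zero at the start; "torque": the same for the moment, N m; "grip_width": opening from 0.0 (shut) to 1.0 (fully open); "grasp_force": force on a finger pad.
Only numpy, scipy, OpenCV 4.12 (cv2) and the standard library are available. Lean on these libraries where they do the work, as an engineer would, in place of code of your own. Each camera call takes 0.05 s, during which the arm holds its last target. There are 200 camera calls.

## Working session

There is one attempt and no reset: what is moved stays moved. The work goes in short steps, Python scripts to look and compute and a tool call to move; the robot and the scene stay as the last step left them, time stands still between calls to the robot, and variables do not carry over. Pictures are saved under pics/ and viewed, at most 10 in all, crops included, and the job is handed in when it is done.

Besides the shell and the picture viewer there is one more tool, called after ">>>" by a JSON object that holds its "method" and its "body". apply_moves: Moves the arm, as the interface text tells. Its arguments: {"type":"object","properties":{"rows":{"type":"array","items":{"type":"object","properties":{"x":{"type":"number"},"y":{"type":"number"},"z":{"type":"number"},"ax":{"type":"number"},"ay":{"type":"number"},"az":{"type":"number"},"gripper":{"type":"number"}}}},"newtons":{"type":"number"}},"required":["rows"]}

```bash
ls; mkdir -p pics; python3 - <<'E'
from workcell import *
import cv2
o=get_obs(); print(o)
try: print(tcp_to_tips)
except Exception as e: print(e)
for n in ["scene","top"]:
    c=camera(n); print(n,{k:v for k,v in c.items() if k!='color'})
    cv2.imwrite(f"pics/{n}0.png",c['color'][:,:,::-1])
E
```

```text
pics
{'clock': 0.0, 'joint_pos': array([ 1.31040777,  0.33286364, -0.06468433,  1.46091521,  0.02156189,
        1.34989041, -0.08848781]), 'joint_velocities': array([ 8.56929083e-04,  3.39569379e-05, -8.14591403e-04,  8.98559654e-04,
       -1.04937672e-03, -2.17176962e-03, -1.27171846e-03]), 'tau': array([ 2.91920160e-04, -6.25448799e+01,  4.91072936e-02, -3.91615713e+01,
        1.61736365e-02,  9.65731888e-03,  1.17741115e-05]), 'position': array([ 0.14713888, -0.60707691,  0.24153347]), 'ee_rot': array([ 9.92939600e-01,  1.18619026e-01, -9.74770186e-05, -6.84704105e-04]), 'ft_force': array([-0.00993251, -0.75026706,  0.49867723]), 'torque': array([ 0.02469925, -0.05730797, -0.01559192]), 'grasp_force': 0.0, 'grip_width': 1.0021450444292135}
0.011
scene {'fov_y': 49.6395804816379, 'cx': 322.8731831372654, 'cy': 201.08146280114255, 'k1': -0.007743567486043338, 'rvec': array([ 2.12947668, -0.54241903,  0.31095668]), 'tvec': array([-0.54154706,  0.35064777,  1.15335627])}
top {'fov_y': 54.24430674979922, 'cx': 318.0259888890133, 'cy': 194.47630278465388, 'k1': 0.003035753959998493, 'rvec': array([ 2.1153974 , -2.15672261,  0.1295645 ]), 'tvec': array([0.01979546, 0.60934611, 1.31057242])}
```

View pics/scene0.png

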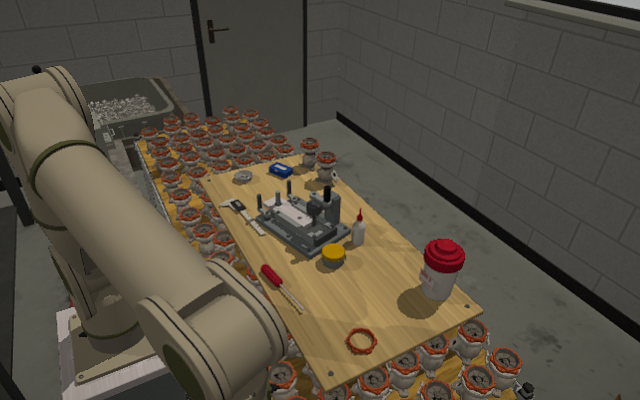

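View pics/top0.png

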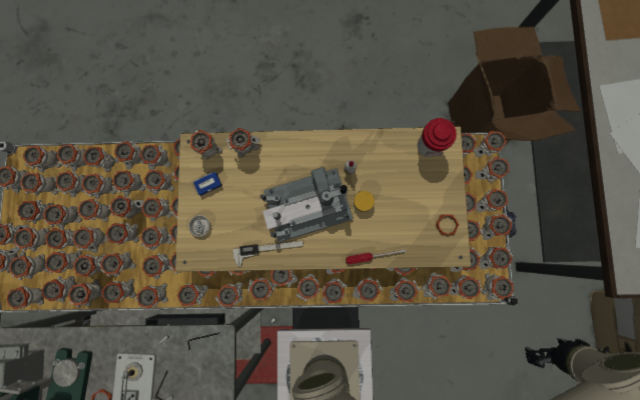

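The top view shows the stand at about (305,205), its +y pointing left and slightly down in the image. The bottle is at (350,167), the tub at (364,201). I'll zoom in next.

```bash
cat > h.py <<'E'
from workcell import *
import numpy as np, cv2
from scipy.spatial.transform import Rotation as R
def K(c):
    f=c['color'].shape[0]/2/np.tan(np.radians(c['fov_y']/2)); return np.array([[f,0,c['cx']],[0,f,c['cy']],[0,0,1]])
def D(c): return np.array([c['k1'],0,0,0,0.])
def ray(c,u,v):
    s=cv2.undistortPoints(np.array([[[u,v]]],float),K(c),D(c))[0,0]
    M=cv2.Rodrigues(c['rvec'])[0]; return -M.T@c['tvec'], M.T@np.array([s[0],s[1],1])
def onz(c,u,v,z):
    o,d=ray(c,u,v); return o+d*(z-o[2])/d[2]
def proj(c,P): return cv2.projectPoints(np.atleast_2d(P).astype(float),c['rvec'],c['tvec'],K(c),D(c))[0][:,0]
def stand(O,yaw,p):
    c,s=np.cos(yaw),np.sin(yaw); p=np.atleast_2d(p); return np.c_[O[0]+c*p[:,0]-s*p[:,1],O[1]+s*p[:,0]+c*p[:,1],p[:,2]]
E
python3 - <<'E'
from h import *
c=camera("top"); im=c['color'][:,:,::-1]
a=cv2.resize(im[150:250,240:380],None,fx=5.7,fy=5.7,interpolation=cv2.INTER_CUBIC); cv2.imwrite("pics/topc.png",a[:600,:800])
c=camera("scene"); im=c['color'][:,:,::-1]
a=cv2.resize(im[170:270,240:373],None,fx=6,fy=6,interpolation=cv2.INTER_CUBIC); cv2.imwrite("pics/scenec.png",a[:600,:800])
E
```

```text
(no output)
```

View pics/topc.png

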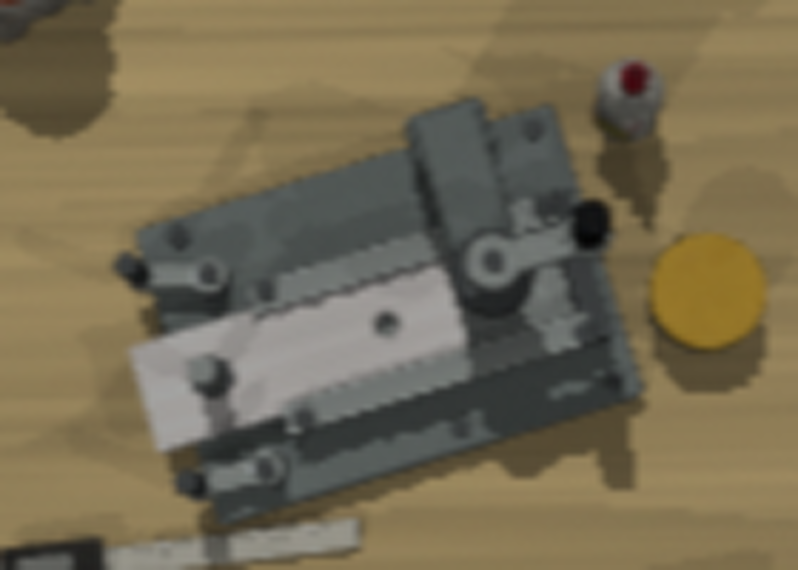

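View pics/scenec.png

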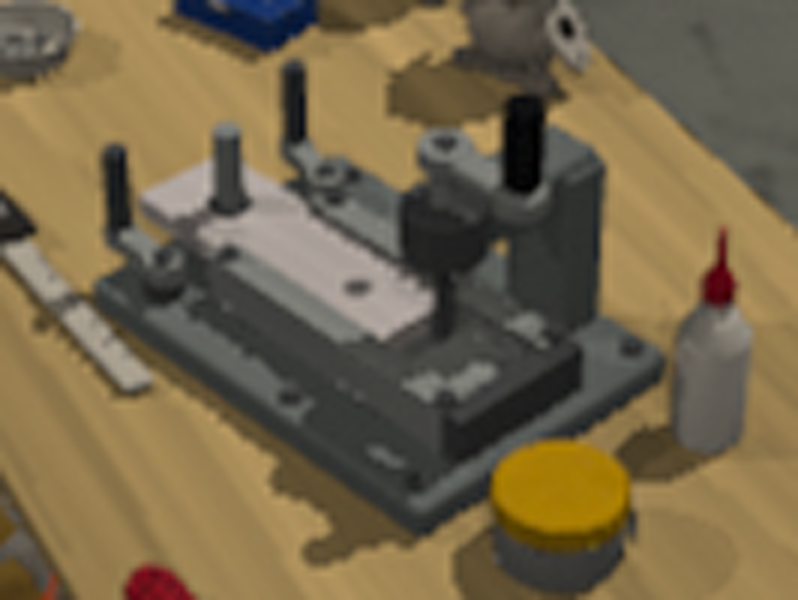

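The top crop shows the hole at (386,322), pull post top at (207,372), near post (192,482), far post (130,267), pivots (267,467) and (209,273), hub (491,262) and handle (591,222). Both levers are open and the drawn-out plate is free. I'll turn these into coordinates.

```bash
python3 - <<'E'
from h import *
from scipy.optimize import least_squares
c=camera("top"); cs=camera("scene")
t=lambda x,y:(240+(x+.5)/5.7-.5,150+(y+.5)/5.7-.5)
s=lambda x,y:(240+(x+.5)/6-.5,170+(y+.5)/6-.5)
# stand point, top px, scene px
obs=[([-56,69,50],t(267,467),s(168,265)),([56,69,50],t(209,273),s(328,170)),([0,-80,165],t(491,262),s(446,142)),([0,-130,207],t(591,222),s(524,98))]
def f(p):
    P=stand(p[:2],p[2],np.array([o[0] for o in obs])/1000.)
    return np.r_[(proj(c,P)-[o[1] for o in obs]).ravel(),(proj(cs,P)-[o[2] for o in obs]).ravel()]
r=least_squares(f,[.6,0,.3],loss='soft_l1'); print(r.x,np.degrees(r.x[2]),f(r.x).round(1).reshape(2,-1,2).tolist())
O,yaw=r.x[:2],r.x[2]
def rel(P):
    d=P[:2]-O; return np.array([np.cos(yaw)*d[0]+np.sin(yaw)*d[1],-np.sin(yaw)*d[0]+np.cos(yaw)*d[1]])*1000
for n,z,a,b in [("near",.09,t(190,480),s(115,150)),("far",.09,t(130,264),s(293,66)),("post",.09,t(207,368),s(228,130)),("hole",.042,t(386,322),s(357,287)),("handle",.207,t(591,217),s(524,100)),("tub",.042,t(708,290),s(560,492)),("bottletip",.126,t(634,76),s(722,232))]:
    A=onz(c,*a,z);B=onz(cs,*b,z); print(n,A.round(4),B.round(4),rel(A).round(0),rel(B).round(0))
E
```

```text
[0.56239901 0.07248218 0.30848563] 17.674924545862236 [[[-1.0, -1.4], [-0.8, 1.9], [-4.8, 0.6], [-7.0, 0.4]], [[2.1, 23.8], [0.2, 24.6], [0.9, 28.5], [0.5, 31.8]]]
near [0.4746 0.1587 0.09  ] [0.5316 0.3138 0.09  ] [-58. 109.] [ 44. 239.]
far [0.6021 0.194  0.09  ] [0.6657 0.3498 0.09  ] [ 75. 104.] [183. 233.]
post [0.5396 0.1487 0.09  ] [0.5999 0.3025 0.09  ] [ 1. 79.] [106. 208.]
hole [0.5701 0.0459 0.042 ] [0.6265 0.1834 0.042 ] [ -1. -28.] [95. 86.]
handle [ 0.6054 -0.0729  0.207 ] [0.6829 0.094  0.207 ] [  -3. -152.] [121. -16.]
tub [ 0.5857 -0.1498  0.042 ] [ 0.641 -0.027  0.042] [ -45. -219.] [  45. -119.]
bottletip [ 0.7003 -0.1035  0.126 ] [0.7774 0.0357 0.126 ] [  78. -210.] [ 194. -100.]
```

The two cameras disagree by about 150 mm, so I'll check both against known points: the gripper at its known TCP, and the board's size.

```bash
python3 - <<'E'
from h import *
c=camera("top"); cs=camera("scene")
o=get_obs()
for n,k in (("top",c),("scene",cs)):
    M=cv2.Rodrigues(k['rvec'])[0]; print(n,"cam pos",(-M.T@k['tvec']).round(3),"fwd",M[2].round(3),"tcp,base",proj(k,[o['position'],[0,0,0],[0,0,-.122]]).round(0).tolist())
print([onz(c,*p,0).round(3).tolist() for p in [(180,136),(460,127),(466,264),(177,269)]])
print([onz(cs,*p,0).round(3).tolist() for p in [(204,178),(300,153),(481,305),(328,386)]])
E
```

```text
top cam pos [ 0.415 -0.021  1.384] fwd [ 0.144  0.021 -0.989] tcp,base [[542.0, 345.0], [324.0, 376.0], [324.0, 366.0]]
scene cam pos [ 0.092 -0.905  0.959] fwd [ 0.41   0.71  -0.573] tcp,base [[248.0, 483.0], [120.0, 332.0], [131.0, 360.0]]
[[0.845, 0.515, 0.0], [0.853, -0.512, 0.0], [0.362, -0.499, 0.0], [0.362, 0.509, 0.0]]
[[0.423, 0.658, 0.0], [0.874, 0.67, 0.0], [0.93, -0.39, 0.0], [0.411, -0.399, 0.0]]
```

Both views show the board 8–12% too large for z=0. That fits the board top being at z≈0.122. I'll redo it with that height as a free parameter.

```bash
cat > m.py <<'E'
from h import *
from scipy.optimize import least_squares
c=camera("top"); cs=camera("scene")
t=lambda x,y:(240+(x+.5)/5.7-.5,150+(y+.5)/5.7-.5)
s=lambda x,y:(240+(x+.5)/6-.5,170+(y+.5)/6-.5)
obs=[([-56,69,50],t(267,467),s(168,265)),([56,69,50],t(209,273),s(328,170)),([0,-80,165],t(491,262),s(446,142)),([0,-130,207],t(591,217),s(524,98))]
def f(p):
    P=stand(p[:2],p[2],np.array([o[0] for o in obs])/1000.)+[0,0,p[3]]
    return np.r_[(proj(c,P)-[o[1] for o in obs]).ravel(),(proj(cs,P)-[o[2] for o in obs]).ravel()]
r=least_squares(f,[.6,0,.3,.1]); print(r.x,np.degrees(r.x[2]),f(r.x).round(1).reshape(2,-1,2).tolist())
O,yaw,h=r.x[:2],r.x[2],r.x[3]
def rel(P):
    d=P[:2]-O; return np.array([np.cos(yaw)*d[0]+np.sin(yaw)*d[1],-np.sin(yaw)*d[0]+np.cos(yaw)*d[1]])*1000
for k,q in ((c,[(180,136),(460,127),(466,264),(177,269)]),(cs,[(204,178),(300,153),(481,305),(328,386)])): print([onz(k,*p,h).round(3).tolist()[:2] for p in q])
for n,z,a,b in [("near",.09,t(190,480),s(115,150)),("far",.09,t(130,264),s(293,66)),("post",.09,t(207,368),s(228,130)),("hole",.042,t(386,322),s(357,287)),("handle",.207,t(591,217),s(524,100)),("tub",.042,t(708,290),s(560,492)),("bottletip",.126,t(634,76),s(722,232))]:
    A=onz(c,*a,z+h);B=onz(cs,*b,z+h); print(n,A.round(4),B.round(4),rel(A).round(0),rel(B).round(0))
E
python3 m.py
```

```text
[0.55088597 0.05613027 0.28800975 0.11687289] 16.501743089308903 [[[-0.2, -0.1], [-0.3, 0.0], [0.5, -0.7], [0.3, -0.5]], [[-1.0, -1.8], [-0.8, -0.3], [0.0, 0.1], [0.3, 2.0]]]
[[0.809, 0.47], [0.816, -0.471], [0.367, -0.459], [0.366, 0.465]]
[[0.383, 0.468], [0.779, 0.478], [0.828, -0.453], [0.372, -0.461]]
near [0.4692 0.1425 0.2069] [0.4725 0.1499 0.2069] [-54. 106.] [-49. 112.]
far [0.5852 0.1746 0.2069] [0.5885 0.1811 0.2069] [ 67. 104.] [ 72. 109.]
post [0.5284 0.1334 0.2069] [0.5316 0.1402 0.2069] [ 0. 80.] [ 5. 86.]
hole [0.5566 0.0401 0.1589] [0.5584 0.0448 0.1589] [  1. -17.] [  4. -13.]
handle [ 0.5865 -0.0677  0.3239] [ 0.5911 -0.0612  0.3239] [  -1. -129.] [   5. -124.]
tub [ 0.5708 -0.1386  0.1589] [ 0.571  -0.1388  0.1589] [ -36. -192.] [ -36. -193.]
bottletip [ 0.6738 -0.0958  0.2429] [ 0.6812 -0.0962  0.2429] [  75. -181.] [  82. -183.]
```

```bash
sed -i 's/^r=least_squares.*/r=least_squares(lambda q:f(np.r_[q,.122]),[.6,0,.3]); r.x=np.r_[r.x,.122]; print(r.x,np.degrees(r.x[2]),f(r.x).round(1).tolist())/' m.py; cat >> m.py <<'E'
o=get_obs(); M=R.from_quat(o['ee_rot']); yt=np.degrees(np.arctan2(*M.as_matrix()[1::-1,0])); print("tool x yaw",yt, "tcp rel",rel(o['position']))
E
python3 m.py
```

```text
[0.54970871 0.05429784 0.28681604 0.122     ] 16.433348796745996 [0.2, 0.2, 0.1, 0.1, 1.2, -0.6, 1.0, -0.3, -1.2, -2.7, -0.9, -1.2, -0.0, -1.0, 0.3, 0.8]
[[0.807, 0.468], [0.815, -0.469], [0.367, -0.457], [0.366, 0.463]]
[[0.381, 0.46], [0.775, 0.469], [0.824, -0.456], [0.371, -0.464]]
near [0.469  0.1418 0.212 ] [0.4699 0.1427 0.212 ] [-53. 107.] [-52. 107.]
far [0.5844 0.1738 0.212 ] [0.5851 0.1737 0.212 ] [ 67. 105.] [ 68. 104.]
post [0.5279 0.1327 0.212 ] [0.5286 0.133  0.212 ] [ 1. 81.] [ 2. 81.]
hole [0.556  0.0398 0.164 ] [0.5554 0.0387 0.164 ] [  2. -16.] [  1. -17.]
handle [ 0.5856 -0.0675  0.329 ] [ 0.5871 -0.068   0.329 ] [   0. -127.] [   1. -128.]
tub [ 0.5702 -0.1381  0.164 ] [ 0.568  -0.1437  0.164 ] [ -35. -190.] [ -38. -195.]
bottletip [ 0.6726 -0.0955  0.248 ] [ 0.677 -0.102  0.248] [  76. -178.] [  78. -186.]
tool x yaw 13.628073255155053 tcp rel [-573.20833828 -520.85566376]
```

>>> {"method": "apply_moves", "body": {"rows": [{"z": -40,"az": -2.8},{"z": -40},{"z": -40},{"z": -40},{"z": -40}]}}

```text
invalid input at $.rows[0]: expected keys x, y, z, ax, ay, az, gripper
```

>>> {"method": "apply_moves", "body": {"rows": [{"x": 36.3,"y": -16.1},{"x": 36.3,"y": -16.1},{"x": 36.3,"y": -16.1},{"x": 36.3,"y": -16.1},{"x": 36.3,"y": -16.1}]}}

```text
invalid input at $.rows[0]: expected keys x, y, z, ax, ay, az, gripper
```

>>> {"method": "apply_moves", "body": {"rows": [{"x": 36.3,"y": -16.1},{"x": 36.3,"y": -16.1},{"x": 36.3,"y": -16.1},{"x": 36.3,"y": -16.1},{"x": 36.3,"y": -16.1}]}}

```text
invalid input at $.rows[0]: expected keys x, y, z, ax, ay, az, gripper
```

>>> {"method": "apply_moves", "body": {"rows": [{"x": 17.6,"y": -36.8},{"x": 17.6,"y": -36.8},{"x": 17.6,"y": -36.8},{"x": 17.6,"y": -36.8},{"x": 17.6,"y": -36.8}]}}

```text
invalid input at $.rows[0]: expected keys x, y, z, ax, ay, az, gripper
```

>>> {"method": "apply_moves", "body": {"rows": [{"x": 17.6,"y": -36.8},{"x": 17.6,"y": -36.8},{"x": 17.6,"y": -36.8},{"x": 17.6,"y": -36.8},{"x": 17.6,"y": -36.8}]}}

```text
invalid input at $.rows[0]: expected keys x, y, z, ax, ay, az, gripper
```

>>> {"method": "apply_moves", "body": {"rows": [{"x": 0,"y": 0,"z": -40,"ax": 0,"ay": 0,"az": -2.8,"gripper": 0},{"x": 0,"y": 0,"z": -40,"ax": 0,"ay": 0,"az": 0,"gripper": 0},{"x": 0,"y": 0,"z": -40,"ax": 0,"ay": 0,"az": 0,"gripper": 0},{"x": 0,"y": 0,"z": -40,"ax": 0,"ay": 0,"az": 0,"gripper": 0},{"x": 0,"y": 0,"z": -40,"ax": 0,"ay": 0,"az": 0,"gripper": 0}]}}

```text
clock: 1.02
position: [0.147, -0.6069, 0.4446]
ee_rot: [0.99, 0.143, 0.0, 0.0]
ft_force: [0.1, -2.0, -0.6]
grip_width: 1.002
grasp_force: 0.0
```

>>> {"method": "apply_moves", "body": {"rows": [{"x": 36.3,"y": -16.1,"z": 0,"ax": 0,"ay": 0,"az": 0,"gripper": 0},{"x": 36.3,"y": -16.1,"z": 0,"ax": 0,"ay": 0,"az": 0,"gripper": 0},{"x": 36.3,"y": -16.1,"z": 0,"ax": 0,"ay": 0,"az": 0,"gripper": 0},{"x": 36.3,"y": -16.1,"z": 0,"ax": 0,"ay": 0,"az": 0,"gripper": 0},{"x": 36.3,"y": -16.1,"z": 0,"ax": 0,"ay": 0,"az": 0,"gripper": 0}]}}

```text
clock: 1.43
position: [0.2997, -0.4774, 0.4426]
ee_rot: [0.99, 0.143, 0.0, 0.0]
ft_force: [1.2, -0.7, -1.1]
grip_width: 0.994
grasp_force: 0.0
```

>>> {"method": "apply_moves", "body": {"rows": [{"x": 36.3,"y": -16.1,"z": 0,"ax": 0,"ay": 0,"az": 0,"gripper": 0},{"x": 36.3,"y": -16.1,"z": 0,"ax": 0,"ay": 0,"az": 0,"gripper": 0},{"x": 36.3,"y": -16.1,"z": 0,"ax": 0,"ay": 0,"az": 0,"gripper": 0},{"x": 36.3,"y": -16.1,"z": 0,"ax": 0,"ay": 0,"az": 0,"gripper": 0},{"x": 36.3,"y": -16.1,"z": 0,"ax": 0,"ay": 0,"az": 0,"gripper": 0}]}}

```text
clock: 1.85
position: [0.451, -0.3488, 0.4427]
ee_rot: [0.99, 0.143, 0.0, 0.0]
ft_force: [0.1, -0.5, -0.6]
grip_width: 0.998
grasp_force: 0.0
```

>>> {"method": "apply_moves", "body": {"rows": [{"x": 17.6,"y": -36.8,"z": 0,"ax": 0,"ay": 0,"az": 0,"gripper": 0},{"x": 17.6,"y": -36.8,"z": 0,"ax": 0,"ay": 0,"az": 0,"gripper": 0},{"x": 17.6,"y": -36.8,"z": 0,"ax": 0,"ay": 0,"az": 0,"gripper": 0},{"x": 17.6,"y": -36.8,"z": 0,"ax": 0,"ay": 0,"az": 0,"gripper": 0},{"x": 17.6,"y": -36.8,"z": 0,"ax": 0,"ay": 0,"az": 0,"gripper": 0}]}}

```text
clock: 2.27
position: [0.4822, -0.1469, 0.4425]
ee_rot: [0.99, 0.143, 0.0, 0.0]
ft_force: [1.0, -0.1, 0.7]
grip_width: 0.999
grasp_force: 0.0
```

>>> {"method": "apply_moves", "body": {"rows": [{"x": 17.6,"y": -36.8,"z": 0,"ax": 0,"ay": 0,"az": 0,"gripper": 0},{"x": 17.6,"y": -36.8,"z": 0,"ax": 0,"ay": 0,"az": 0,"gripper": 0},{"x": 17.6,"y": -36.8,"z": 0,"ax": 0,"ay": 0,"az": 0,"gripper": 0},{"x": 17.6,"y": -36.8,"z": 0,"ax": 0,"ay": 0,"az": 0,"gripper": 0},{"x": 17.6,"y": -36.8,"z": 0,"ax": 0,"ay": 0,"az": 0,"gripper": 0}]}}

```text
clock: 2.68
position: [0.5145, 0.0543, 0.4427]
ee_rot: [0.99, 0.143, 0.0, 0.0]
ft_force: [1.1, -0.7, 1.0]
grip_width: 1.003
grasp_force: 0.0
```

>>> {"method": "apply_moves", "body": {"rows": [{"x": 17.6,"y": -36.8,"z": 0,"ax": 0,"ay": 0,"az": 0,"gripper": 0},{"x": 17.6,"y": -36.8,"z": 0,"ax": 0,"ay": 0,"az": 0,"gripper": 0},{"x": 0,"y": 0,"z": 0,"ax": 0,"ay": 0,"az": 0,"gripper": 0}]}}

```text
clock: 2.93
position: [0.5262, 0.1416, 0.4419]
ee_rot: [0.989, 0.148, -0.0, -0.002]
ft_force: [0.0, 0.6, 0.1]
grip_width: 0.997
grasp_force: 0.0
```

```bash
python3 - <<'E'
from h import *
c=camera("wrist"); cv2.imwrite("pics/w0.png",c['color'][:,:,::-1])
print({k:v for k,v in c.items() if k!='color'}, get_obs()['position'])
O=np.array([.5497,.0543]);yaw=.2868
P=stand(O,yaw,np.array([[0,83,90],[-53,107,90],[67,105,90],[-56,69,50],[56,69,50],[0,-17,42],[0,-80,165],[0,-130,207]])/1000.)+[0,0,.122]
print(proj(c,P).round(0).tolist())
E
```

```text
{'fov_y': 58.70822097330418, 'cx': 322.92817329141104, 'cy': 198.16833543780882, 'k1': -0.03544320081577826, 'rvec': array([-2.34098719,  1.73099422,  0.24460184]), 'tvec': array([-0.0171424 ,  0.43364973,  0.71961502])} [0.52678489 0.13779673 0.44200438]
[[331.0, 169.0], [308.0, 217.0], [309.0, 102.0], [341.0, 209.0], [344.0, 112.0], [416.0, 162.0], [526.0, 189.0], [623.0, 203.0]]
```

View pics/w0.png

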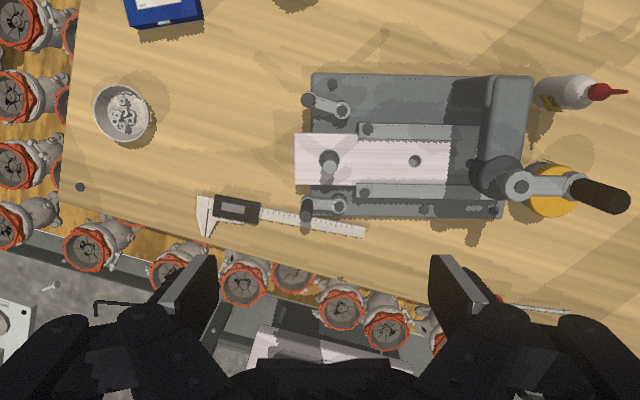

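The wrist view matches the prediction: handle top at about (622,203), hole (416,161), pull post around (328,165). I'll overlay my predicted points on a crop to check.

```bash
python3 - <<'E'
from h import *
c=camera("wrist"); im=c['color'][:,:,::-1]
print(get_obs()['position'],get_obs()['ee_rot'])
a=cv2.resize(im[80:240,280:440],None,fx=3.7,fy=3.7,interpolation=cv2.INTER_CUBIC)
O=np.array([.5497,.0543]);yaw=.2868
for b,t,x,y in [(42,90,0,83),(42,90,-53,107),(42,90,67,105),(42,50,-56,69),(42,50,56,69),(42,42,0,-17)]:
    P=stand(O,yaw,np.array([[x,y,b],[x,y,t]])/1000.)+[0,0,.122]
    q=((proj(c,P)-[280,80]+.5)*3.7).astype(int)
    cv2.line(a,tuple(map(int,q[0])),tuple(map(int,q[1])),(0,255,0),1); cv2.circle(a,tuple(map(int,q[1])),4,(0,0,255),1)
cv2.imwrite("pics/w1.png",a)
E
```

```text
[0.52732038 0.13487605 0.44207615] [ 9.89462922e-01  1.44786105e-01 -2.12603042e-04 -2.52725139e-04]
```

View pics/w1.png

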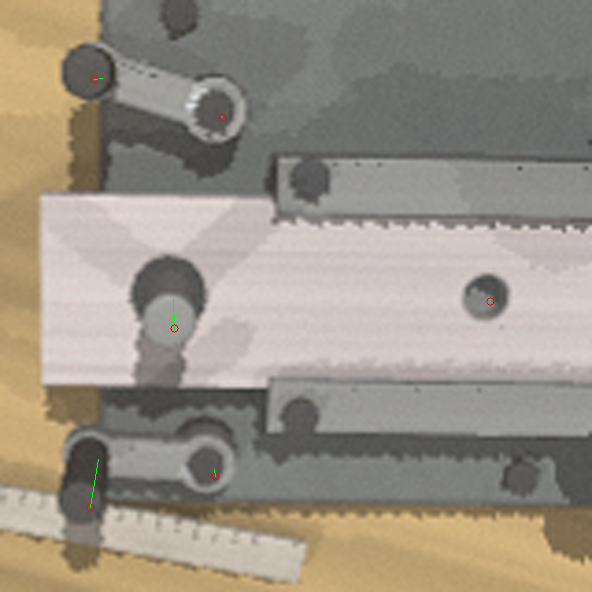

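The overlay sits within about 2 mm everywhere. The gripper is directly above the pull post, so I'll descend and grip it.

>>> {"method": "apply_moves", "body": {"rows": [{"x": 0,"y": 0,"z": 38,"ax": 0,"ay": 0,"az": 0,"gripper": 0.2},{"x": 0,"y": 0,"z": 38,"ax": 0,"ay": 0,"az": 0,"gripper": 0.2},{"x": 0,"y": 0,"z": 38,"ax": 0,"ay": 0,"az": 0,"gripper": 0.2},{"x": 0,"y": 0,"z": 38,"ax": 0,"ay": 0,"az": 0,"gripper": 0.2},{"x": 0,"y": 0,"z": 38,"ax": 0,"ay": 0,"az": 0,"gripper": 0.2}], "newtons": 40}}

```text
clock: 3.45
position: [0.5277, 0.1308, 0.2509]
ee_rot: [0.99, 0.141, 0.0, 0.001]
ft_force: [0.5, -0.0, -0.9]
grip_width: 0.803
grasp_force: 0.0
```

>>> {"method": "apply_moves", "body": {"rows": [{"x": 0,"y": 0,"z": 34,"ax": 0,"ay": 0,"az": 0,"gripper": 0.3},{"x": 0,"y": 0,"z": 34,"ax": 0,"ay": 0,"az": 0,"gripper": 0.3},{"x": 0,"y": 0,"z": 0,"ax": 0,"ay": 0,"az": 0,"gripper": 0.3},{"x": 0,"y": 0,"z": 0,"ax": 0,"ay": 0,"az": 0,"gripper": 1},{"x": 0,"y": 0,"z": 0,"ax": 0,"ay": 0,"az": 0,"gripper": 1}]}}

```text
clock: 3.87
position: [0.5288, 0.1325, 0.1866]
ee_rot: [0.99, 0.142, 0.001, 0.0]
ft_force: [0.2, -0.1, 0.5]
grip_width: 0.432
grasp_force: 0.0
```

>>> {"method": "apply_moves", "body": {"rows": [{"x": 0,"y": 0,"z": 0,"ax": 0,"ay": 0,"az": 0,"gripper": 1},{"x": 0,"y": 0,"z": 0,"ax": 0,"ay": 0,"az": 0,"gripper": 1},{"x": 0,"y": 0,"z": 0,"ax": 0,"ay": 0,"az": 0,"gripper": 1}]}}

```text
clock: 4.12
position: [0.5288, 0.1335, 0.1868]
ee_rot: [0.99, 0.143, 0.002, -0.0]
ft_force: [-1.4, 0.5, 8.6]
grip_width: 0.176
grasp_force: 38.9
```

>>> {"method": "apply_moves", "body": {"rows": [{"x": 0,"y": 8,"z": 0,"ax": 0,"ay": 0,"az": 0,"gripper": 1},{"x": 0,"y": 12,"z": 0,"ax": 0,"ay": 0,"az": 0,"gripper": 1},{"x": 0,"y": 12,"z": 0,"ax": 0,"ay": 0,"az": 0,"gripper": 1},{"x": 0,"y": 12,"z": 0,"ax": 0,"ay": 0,"az": 0,"gripper": 1},{"x": 0,"y": 8,"z": 0,"ax": 0,"ay": 0,"az": 0,"gripper": 1}]}}

```text
clock: 4.53
position: [0.5437, 0.084, 0.1869]
ee_rot: [0.99, 0.143, 0.002, -0.001]
ft_force: [-1.9, 5.8, 7.0]
grip_width: 0.173
grasp_force: 40.0
```

>>> {"method": "apply_moves", "body": {"rows": [{"x": 0,"y": 3,"z": 0,"ax": 0,"ay": 0,"az": 0,"gripper": 1},{"x": 0,"y": 2,"z": 0,"ax": 0,"ay": 0,"az": 0,"gripper": 1},{"x": 0,"y": 2,"z": 0,"ax": 0,"ay": 0,"az": 0,"gripper": 1}]}}

```text
clock: 4.78
position: [0.5454, 0.0783, 0.1869]
ee_rot: [0.99, 0.144, 0.002, -0.001]
ft_force: [-1.6, 5.7, 7.6]
grip_width: 0.176
grasp_force: 40.0
```

>>> {"method": "apply_moves", "body": {"rows": [{"x": 0,"y": 2,"z": 0,"ax": 0,"ay": 0,"az": 0,"gripper": 1},{"x": 0,"y": 1,"z": 0,"ax": 0,"ay": 0,"az": 0,"gripper": 1}]}}

```text
clock: 4.95
position: [0.5462, 0.0755, 0.1869]
ee_rot: [0.99, 0.144, 0.002, -0.001]
ft_force: [-3.2, 9.0, 7.8]
grip_width: 0.174
grasp_force: 40.1
```

>>> {"method": "apply_moves", "body": {"rows": [{"x": 0,"y": 1,"z": 0,"ax": 0,"ay": 0,"az": 0,"gripper": 1},{"x": 0,"y": 0,"z": 0,"ax": 0,"ay": 0,"az": 0,"gripper": 1}]}}

```text
clock: 5.12
position: [0.5462, 0.0756, 0.1869]
ee_rot: [0.99, 0.144, 0.002, -0.001]
ft_force: [-3.2, 9.2, 8.4]
grip_width: 0.174
grasp_force: 40.1
```

>>> {"method": "apply_moves", "body": {"rows": [{"x": 0,"y": 1,"z": 0,"ax": 0,"ay": 0,"az": 0,"gripper": 1},{"x": 0,"y": 0,"z": 0,"ax": 0,"ay": 0,"az": 0,"gripper": 1}]}}

```text
clock: 5.28
position: [0.5463, 0.0755, 0.1869]
ee_rot: [0.989, 0.145, 0.002, -0.002]
ft_force: [-4.1, 11.5, 6.4]
grip_width: 0.173
grasp_force: 40.2
```

The plate is home: it stopped at stand (1.5, 20.3) with force rising to 12 N, against an expected (0, 20). Next I'll release and go to the near lever.

>>> {"method": "apply_moves", "body": {"rows": [{"x": 0,"y": -1.5,"z": 0,"ax": 0,"ay": 0,"az": 0,"gripper": 1},{"x": 0,"y": 0,"z": 0,"ax": 0,"ay": 0,"az": 0,"gripper": 0.6},{"x": 0,"y": 0,"z": 0,"ax": 0,"ay": 0,"az": 0,"gripper": 0.6},{"x": 0,"y": 0,"z": 0,"ax": 0,"ay": 0,"az": 0,"gripper": 0.6},{"x": 0,"y": 0,"z": -10,"ax": 0,"ay": 0,"az": 0,"gripper": 0.6}]}}

```text
clock: 5.7
position: [0.5445, 0.0722, 0.1931]
ee_rot: [0.99, 0.143, -0.001, 0.0]
ft_force: [0.3, -0.7, -0.2]
grip_width: 0.4
grasp_force: 0.0
```

>>> {"method": "apply_moves", "body": {"rows": [{"x": 0,"y": 0,"z": -25,"ax": 0,"ay": 0,"az": 0,"gripper": 0.6},{"x": 0,"y": 0,"z": -25,"ax": 0,"ay": 0,"az": 0,"gripper": 0.6},{"x": -18,"y": -28,"z": 0,"ax": 0,"ay": 0,"az": 0,"gripper": 0.6},{"x": -18,"y": -28,"z": 0,"ax": 0,"ay": 0,"az": 0,"gripper": 0.6},{"x": -19,"y": -30,"z": 0,"ax": 0,"ay": 0,"az": 0,"gripper": 0.6}]}}

```text
clock: 6.12
position: [0.4678, 0.1402, 0.2452]
ee_rot: [0.99, 0.142, 0.001, -0.0]
ft_force: [-0.2, 1.4, -0.2]
grip_width: 0.401
grasp_force: 0.0
```

>>> {"method": "apply_moves", "body": {"rows": [{"x": 0,"y": 0,"z": 0,"ax": 0,"ay": 0,"az": 0,"gripper": 0.6},{"x": 0,"y": 0,"z": 0,"ax": 0,"ay": 0,"az": 0,"gripper": 0.6}]}}

```text
clock: 6.28
position: [0.4674, 0.1411, 0.2455]
ee_rot: [0.99, 0.144, 0.001, 0.001]
ft_force: [0.4, -1.0, 0.3]
grip_width: 0.402
grasp_force: 0.0
```

```bash
python3 - <<'E'
from h import *
c=camera("wrist"); im=c['color'][:,:,::-1]
o=get_obs();print(o['position'],o['ee_rot'])
a=im.copy()
O=np.array([.5506,.0556]);yaw=.2868
for b,t,x,y in [(42,90,0,20),(42,90,-53.5,108),(42,90,67,105),(42,50,-56,69),(42,50,56,69)]:
    P=stand(O,yaw,np.array([[x,y,b],[x,y,t]])/1000.)+[0,0,.122]
    q=proj(c,P).astype(int)
    cv2.line(a,tuple(map(int,q[0])),tuple(map(int,q[1])),(0,255,0),1); cv2.circle(a,tuple(map(int,q[1])),3,(0,0,255),1)
cv2.imwrite("pics/w2.png",a)
E
```

```text
[0.4683213  0.13983328 0.24518545] [9.89705731e-01 1.43114755e-01 6.54849791e-04 5.52074880e-04]
```

View pics/w2.png

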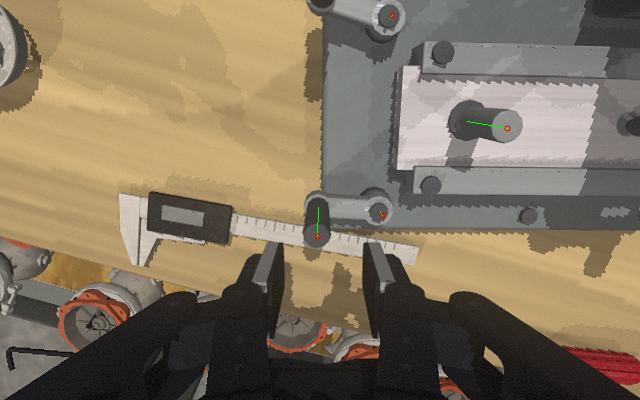

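The plate is home, and the predicted near post and pivot match the image to 1–2 px. I'll drop onto the near post and grip it.

>>> {"method": "apply_moves", "body": {"rows": [{"x": 1.5,"y": -3,"z": 20,"ax": 0,"ay": 0,"az": 0,"gripper": 0.6},{"x": 0,"y": 0,"z": 33,"ax": 0,"ay": 0,"az": 0,"gripper": 0.6},{"x": 0,"y": 0,"z": 0,"ax": 0,"ay": 0,"az": 0,"gripper": 0.6},{"x": 0,"y": 0,"z": 0,"ax": 0,"ay": 0,"az": 0,"gripper": 1},{"x": 0,"y": 0,"z": 0,"ax": 0,"ay": 0,"az": 0,"gripper": 1}], "newtons": 25}}

```text
clock: 6.75
position: [0.4688, 0.1447, 0.1924]
ee_rot: [0.99, 0.143, -0.0, -0.002]
ft_force: [-0.4, 3.7, -15.5]
grip_width: 0.153
grasp_force: 26.6
```

>>> {"method": "apply_moves", "body": {"rows": [{"x": 0,"y": 0,"z": 0,"ax": 0,"ay": 0,"az": 0,"gripper": 1},{"x": 0,"y": 0,"z": 0,"ax": 0,"ay": 0,"az": 0,"gripper": 1},{"x": 0,"y": 0,"z": 0,"ax": 0,"ay": 0,"az": 0,"gripper": 1}]}}

```text
clock: 7.0
position: [0.4688, 0.1447, 0.1924]
ee_rot: [0.99, 0.143, 0.0, -0.001]
ft_force: [0.3, 6.3, -9.8]
grip_width: 0.153
grasp_force: 27.2
```

```bash
cat > rel.py <<'E'
from h import *
O=np.array([.5506,.0556]);yaw=.2868
o=get_obs(); d=o['position'][:2]-O
r=np.array([np.cos(yaw)*d[0]+np.sin(yaw)*d[1],-np.sin(yaw)*d[0]+np.cos(yaw)*d[1]])*1000
m=R.from_quat(o['ee_rot']).as_matrix(); f=o['ft_force']
print("stand xy",r.round(1),"z",round(o['position'][2]-.122,4),"yaw",np.degrees(np.arctan2(m[1,0],m[0,0])).round(2),"F stand",(np.cos(yaw)*f[0]+np.sin(yaw)*f[1]).round(1),(-np.sin(yaw)*f[0]+np.cos(yaw)*f[1]).round(1),f[2].round(1),"t",o['clock'],o['grip_width'],o['grasp_force'])
E
python3 rel.py
```

```text
stand xy [-53.3 108.6] z 0.0704 yaw 16.48 F stand 2.1 5.9 -9.8 t 7.0 0.15345695701718992 27.23045825958252
```

>>> {"method": "apply_moves", "body": {"rows": [{"x": 9.1,"y": 1.8,"z": 0,"ax": 0,"ay": 0,"az": 0,"gripper": 1},{"x": 8.4,"y": 3.9,"z": 0,"ax": 0,"ay": 0,"az": 0,"gripper": 1},{"x": 7.2,"y": 5.8,"z": 0,"ax": 0,"ay": 0,"az": 0,"gripper": 1},{"x": 5.6,"y": 7.4,"z": 0,"ax": 0,"ay": 0,"az": 0,"gripper": 1},{"x": 3.6,"y": 8.5,"z": 0,"ax": 0,"ay": 0,"az": 0,"gripper": 1}]}}

```text
clock: 7.42
position: [0.5107, 0.1329, 0.1933]
ee_rot: [0.989, 0.145, 0.003, -0.004]
ft_force: [8.0, 16.0, -12.7]
grip_width: 0.151
grasp_force: 26.4
```

```bash
python3 rel.py
```

```text
stand xy [-16.4  85.5] z 0.0713 yaw 16.71 F stand 12.2 13.1 -12.7 t 7.4167 0.1514331296289761 26.352141201496124
```

>>> {"method": "apply_moves", "body": {"rows": [{"x": 0,"y": 0,"z": 0,"ax": 0,"ay": 0,"az": 0,"gripper": 1},{"x": 0,"y": 0,"z": 0,"ax": 0,"ay": 0,"az": 0,"gripper": 1}]}}

```text
clock: 7.58
position: [0.5122, 0.1296, 0.1935]
ee_rot: [0.99, 0.143, 0.004, -0.003]
ft_force: [15.0, 12.9, -14.4]
grip_width: 0.152
grasp_force: 26.0
```

```bash
python3 rel.py
```

```text
stand xy [-15.9  81.9] z 0.0715 yaw 16.49 F stand 18.0 8.2 -14.4 t 7.5833 0.1521580300919378 26.044951379299164
```

Gripping and twisting the post builds up side force. I'll loosen the fingers to straddle it and check where it sits before pushing it the rest of the way with the outer finger.

>>> {"method": "apply_moves", "body": {"rows": [{"x": 0,"y": 0,"z": 0,"ax": 0,"ay": 0,"az": 0,"gripper": 0.72},{"x": 0,"y": 0,"z": 0,"ax": 0,"ay": 0,"az": 0,"gripper": 0.72},{"x": 0,"y": 0,"z": 0,"ax": 0,"ay": 0,"az": 0,"gripper": 0.72}]}}

```text
clock: 7.83
position: [0.5097, 0.1261, 0.1926]
ee_rot: [0.99, 0.142, 0.001, 0.0]
ft_force: [-0.5, 0.8, -0.4]
grip_width: 0.279
grasp_force: 0.0
```

```bash
python3 rel.py; python3 - <<'E'
from h import *
c=camera("wrist"); cv2.imwrite("pics/w3.png",c['color'][:,:,::-1])
E
```

```text
stand xy [-19.2  79.2] z 0.0706 yaw 16.38 F stand -0.2 1.0 -0.4 t 7.8333 0.27882146050615103 0.0
```

View pics/w3.png

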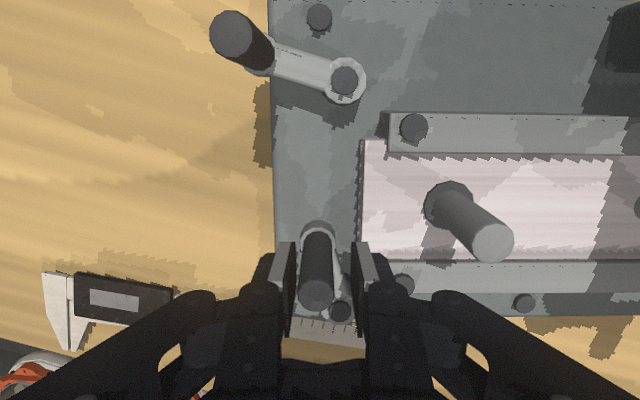

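The loosened fingers straddle the near post at (318,290), and the lever is nearly shut. I'll push it along −y until it stops.

>>> {"method": "apply_moves", "body": {"rows": [{"x": 1,"y": 5,"z": 0,"ax": 0,"ay": 0,"az": 0,"gripper": 0.72},{"x": 0,"y": 4,"z": 0,"ax": 0,"ay": 0,"az": 0,"gripper": 0.72},{"x": 0,"y": 3,"z": 0,"ax": 0,"ay": 0,"az": 0,"gripper": 0.72},{"x": 0,"y": 1.5,"z": 0,"ax": 0,"ay": 0,"az": 0,"gripper": 0.72},{"x": 0,"y": 1,"z": 0,"ax": 0,"ay": 0,"az": 0,"gripper": 0.72}]}}

```text
clock: 8.3
position: [0.5143, 0.1131, 0.1915]
ee_rot: [0.99, 0.143, 0.0, -0.0]
ft_force: [0.6, 5.1, 2.2]
grip_width: 0.284
grasp_force: 2.7
```

>>> {"method": "apply_moves", "body": {"rows": [{"x": 0,"y": 1,"z": 0,"ax": 0,"ay": 0,"az": 0,"gripper": 0.72},{"x": 0,"y": 0,"z": 0,"ax": 0,"ay": 0,"az": 0,"gripper": 0.72}]}}

```text
clock: 8.47
position: [0.5143, 0.113, 0.1915]
ee_rot: [0.99, 0.143, 0.0, -0.001]
ft_force: [1.2, 6.1, 1.1]
grip_width: 0.277
grasp_force: 2.9
```

>>> {"method": "apply_moves", "body": {"rows": [{"x": 0,"y": 1.5,"z": 0,"ax": 0,"ay": 0,"az": 0,"gripper": 0.72},{"x": 0,"y": 0,"z": 0,"ax": 0,"ay": 0,"az": 0,"gripper": 0.72}]}}

```text
clock: 8.63
position: [0.5144, 0.1129, 0.1915]
ee_rot: [0.99, 0.144, 0.0, -0.001]
ft_force: [-0.3, 9.9, 1.9]
grip_width: 0.28
grasp_force: 4.9
```

```bash
python3 rel.py
```

```text
stand xy [-18.5  65.2] z 0.0695 yaw 16.56 F stand 2.5 9.6 1.9 t 8.6333 0.279782103431849 4.918231219053268
```

>>> {"method": "apply_moves", "body": {"rows": [{"x": 0,"y": 1.5,"z": 0,"ax": 0,"ay": 0,"az": 0,"gripper": 0.72},{"x": 0,"y": -7,"z": 0,"ax": 0,"ay": 0,"az": 0,"gripper": 0.72},{"x": 0,"y": 0,"z": -25,"ax": 0,"ay": 0,"az": 0,"gripper": 0.72},{"x": 0,"y": 0,"z": -30,"ax": 0,"ay": 0,"az": 0,"gripper": 0.6},{"x": 28,"y": -12,"z": 0,"ax": 0,"ay": 0,"az": 0,"gripper": 0.6}]}}

```text
clock: 9.05
position: [0.5373, 0.1324, 0.2523]
ee_rot: [0.99, 0.141, 0.003, 0.002]
ft_force: [1.5, 0.4, 0.5]
grip_width: 0.405
grasp_force: 0.0
```

>>> {"method": "apply_moves", "body": {"rows": [{"x": 29,"y": -12,"z": 0,"ax": 0,"ay": 0,"az": 0,"gripper": 0.6},{"x": 28,"y": -12,"z": 0,"ax": 0,"ay": 0,"az": 0,"gripper": 0.6},{"x": 0,"y": 0,"z": 0,"ax": 0,"ay": 0,"az": 0,"gripper": 0.6},{"x": 0,"y": 0,"z": 0,"ax": 0,"ay": 0,"az": 0,"gripper": 0.6}]}}

```text
clock: 9.38
position: [0.5846, 0.1748, 0.2449]
ee_rot: [0.99, 0.143, -0.001, -0.0]
ft_force: [0.0, 0.2, 0.2]
grip_width: 0.398
grasp_force: 0.0
```

```bash
python3 rel.py; python3 - <<'E'
from h import *
c=camera("wrist"); im=c['color'][:,:,::-1].copy()
O=np.array([.5506,.0556])
P=stand(O,.2868,np.array([[67,105,90],[56,69,50],[-18,69,90],[18,69,90],[0,20,90]])/1000.)+[0,0,.122]
for q in proj(c,P): cv2.circle(im,tuple(map(int,q)),3,(0,0,255),1)
cv2.imwrite("pics/w4.png",im)
E
```

```text
stand xy [ 66.4 104.7] z 0.1229 yaw 16.49 F stand 0.1 0.2 0.2 t 9.3833 0.39826765959310545 0.0
```

View pics/w4.png

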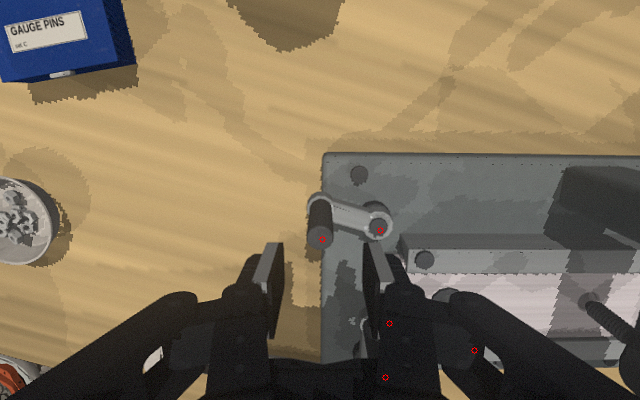

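The far post top is at (320,238), 1–2 px from my prediction. I'll descend, grip lightly and swing it, relaxing the fingers halfway.

>>> {"method": "apply_moves", "body": {"rows": [{"x": 0,"y": 0,"z": 20,"ax": 0,"ay": 0,"az": 0,"gripper": 0.6},{"x": 0,"y": 0,"z": 33,"ax": 0,"ay": 0,"az": 0,"gripper": 0.6},{"x": 0,"y": 0,"z": 0,"ax": 0,"ay": 0,"az": 0,"gripper": 1},{"x": 0,"y": 0,"z": 0,"ax": 0,"ay": 0,"az": 0,"gripper": 1},{"x": 0,"y": 0,"z": 0,"ax": 0,"ay": 0,"az": 0,"gripper": 1}], "newtons": 20}}

```text
clock: 9.85
position: [0.5822, 0.175, 0.192]
ee_rot: [0.99, 0.144, -0.002, -0.001]
ft_force: [0.4, 6.1, -21.2]
grip_width: 0.154
grasp_force: 22.5
```

>>> {"method": "apply_moves", "body": {"rows": [{"x": -9.8,"y": -1.7,"z": 0,"ax": 0,"ay": 0,"az": 0,"gripper": 1},{"x": -9.8,"y": 1,"z": 0,"ax": 0,"ay": 0,"az": 0,"gripper": 1},{"x": -9.3,"y": 3.4,"z": 0,"ax": 0,"ay": 0,"az": 0,"gripper": 1},{"x": 0,"y": 0,"z": 0,"ax": 0,"ay": 0,"az": 0,"gripper": 1}]}}

```text
clock: 10.18
position: [0.5535, 0.1659, 0.1929]
ee_rot: [0.989, 0.145, -0.003, -0.001]
ft_force: [-8.4, 10.8, -15.5]
grip_width: 0.157
grasp_force: 21.6
```

>>> {"method": "apply_moves", "body": {"rows": [{"x": 0,"y": 0,"z": 0,"ax": 0,"ay": 0,"az": 0,"gripper": 0.72},{"x": 0,"y": 0,"z": 0,"ax": 0,"ay": 0,"az": 0,"gripper": 0.72},{"x": 0,"y": 0,"z": 0,"ax": 0,"ay": 0,"az": 0,"gripper": 1},{"x": 0,"y": 0,"z": 0,"ax": 0,"ay": 0,"az": 0,"gripper": 1},{"x": 0,"y": 0,"z": 0,"ax": 0,"ay": 0,"az": 0,"gripper": 1}]}}

```text
clock: 10.6
position: [0.5567, 0.1671, 0.1955]
ee_rot: [0.99, 0.144, 0.001, -0.002]
ft_force: [-7.4, 9.8, 4.4]
grip_width: 0.152
grasp_force: 22.2
```

```bash
python3 rel.py
```

```text
stand xy [ 37.4 105.2] z 0.0735 yaw 16.61 F stand -4.3 11.4 4.4 t 10.6 0.15192595927574826 22.151598036289215
```

The post is slipping in the pads: pushing across the closing line is weak. I'll open the fingers and look once, then turn the tool 45° so they push along the tangent.

>>> {"method": "apply_moves", "body": {"rows": [{"x": 0,"y": 0,"z": 0,"ax": 0,"ay": 0,"az": 0,"gripper": 0.62},{"x": 0,"y": 0,"z": 0,"ax": 0,"ay": 0,"az": 0,"gripper": 0.62},{"x": 0,"y": 0,"z": 0,"ax": 0,"ay": 0,"az": 0,"gripper": 0.62}]}}

```text
clock: 10.85
position: [0.5583, 0.1626, 0.1941]
ee_rot: [0.99, 0.142, 0.001, 0.0]
ft_force: [0.2, -0.2, 0.4]
grip_width: 0.378
grasp_force: 0.0
```

```bash
python3 rel.py; python3 - <<'E'
from h import *
print(get_obs()['joint_pos'])
c=camera("wrist"); im=c['color'][:,:,::-1].copy()
O=np.array([.5506,.0556])
for ph in (90,80,70,60,50):
    a=np.radians(ph); P=stand(O,.2868,np.array([[56-38*np.cos(a),69+38*np.sin(a),90]])/1000.)+[0,0,.122]
    q=proj(c,P)[0]; print(ph,q.round(0)); cv2.circle(im,tuple(map(int,q)),2,(0,0,255),-1)
cv2.imwrite("pics/w5.png",im[150:,150:500])
E
```

```text
stand xy [ 37.7 100.5] z 0.0721 yaw 16.35 F stand 0.1 -0.2 0.4 t 10.85 0.3782889490379016 0.0
[ 0.2258246   0.35318939 -0.72159412  1.61526352  0.24337593  1.26422285
 -1.82443896]
90 [304. 248.]
80 [306. 266.]
70 [311. 282.]
60 [319. 297.]
50 [329. 310.]
```

View pics/w5.png

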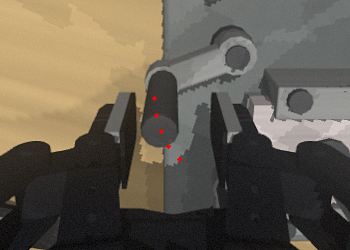

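Post top is at about full-image (309,280), so the lever is at about 71°. I'll centre on the post and turn the tool 45° clockwise; j7 has room that way.

>>> {"method": "apply_moves", "body": {"rows": [{"x": 6,"y": -4.4,"z": 0,"ax": 0,"ay": 0,"az": 0,"gripper": 0.62},{"x": 0,"y": 0,"z": 0,"ax": 0,"ay": 0,"az": 6.5,"gripper": 0.62},{"x": 0,"y": 0,"z": 0,"ax": 0,"ay": 0,"az": 6.5,"gripper": 0.62},{"x": 0,"y": 0,"z": 0,"ax": 0,"ay": 0,"az": 6.5,"gripper": 0.62},{"x": 0,"y": 0,"z": 0,"ax": 0,"ay": 0,"az": 6.5,"gripper": 0.62}]}}

```text
clock: 11.32
position: [0.5627, 0.1696, 0.1934]
ee_rot: [0.996, -0.086, 0.0, 0.0]
ft_force: [0.4, -0.7, 0.2]
grip_width: 0.383
grasp_force: 0.0
```

>>> {"method": "apply_moves", "body": {"rows": [{"x": 0,"y": 0,"z": 0,"ax": 0,"ay": 0,"az": 6.5,"gripper": 0.62},{"x": 0,"y": 0,"z": 0,"ax": 0,"ay": 0,"az": 6.5,"gripper": 0.62},{"x": 0,"y": 0,"z": 0,"ax": 0,"ay": 0,"az": 6,"gripper": 0.72},{"x": 0,"y": 0,"z": 0,"ax": 0,"ay": 0,"az": 0,"gripper": 0.72},{"x": 0,"y": 0,"z": 0,"ax": 0,"ay": 0,"az": 0,"gripper": 0.72}]}}

```text
clock: 11.73
position: [0.5624, 0.1697, 0.1933]
ee_rot: [0.969, -0.245, 0.0, 0.0]
ft_force: [-0.1, -0.3, -0.2]
grip_width: 0.28
grasp_force: 0.0
```

```bash
python3 rel.py
```

```text
stand xy [ 43.6 106.1] z 0.0713 yaw -28.39 F stand -0.2 -0.3 -0.2 t 11.7333 0.2796992115072662 0.0
```

Centred with no contact. Now I'll sweep along the arc.

>>> {"method": "apply_moves", "body": {"rows": [{"x": 0,"y": 5,"z": 0,"ax": 0,"ay": 0,"az": 0,"gripper": 0.72},{"x": -2,"y": 5.3,"z": 0,"ax": 0,"ay": 0,"az": 0,"gripper": 0.72},{"x": -1.3,"y": 5.4,"z": 0,"ax": 0,"ay": 0,"az": 0,"gripper": 0.72},{"x": -0.5,"y": 5.6,"z": 0,"ax": 0,"ay": 0,"az": 0,"gripper": 0.72},{"x": 0.4,"y": 5.6,"z": 0,"ax": 0,"ay": 0,"az": 0,"gripper": 0.72}]}}

```text
clock: 12.15
position: [0.5458, 0.1473, 0.1934]
ee_rot: [0.969, -0.246, 0.0, -0.0]
ft_force: [0.3, 3.4, -0.5]
grip_width: 0.281
grasp_force: 1.3
```

>>> {"method": "apply_moves", "body": {"rows": [{"x": 1.2,"y": 5.5,"z": 0,"ax": 0,"ay": 0,"az": 0,"gripper": 0.72},{"x": 2,"y": 5.3,"z": 0,"ax": 0,"ay": 0,"az": 0,"gripper": 0.72},{"x": 0,"y": 0,"z": 0,"ax": 0,"ay": 0,"az": 0,"gripper": 0.72}]}}

```text
clock: 12.4
position: [0.5442, 0.1343, 0.1934]
ee_rot: [0.969, -0.248, 0.0, 0.001]
ft_force: [0.7, -0.2, 0.8]
grip_width: 0.283
grasp_force: 0.0
```

```bash
python3 rel.py
```

```text
stand xy [16.2 77.3] z 0.0714 yaw -28.69 F stand 0.6 -0.4 0.8 t 12.4 0.2828343833974994 0.0
```

>>> {"method": "apply_moves", "body": {"rows": [{"x": 0,"y": 0,"z": 0,"ax": 0,"ay": 0,"az": -6.5,"gripper": 0.62},{"x": 0,"y": 0,"z": 0,"ax": 0,"ay": 0,"az": -6.5,"gripper": 0.62},{"x": 0,"y": 0,"z": 0,"ax": 0,"ay": 0,"az": -6.5,"gripper": 0.62},{"x": 0,"y": 0,"z": 0,"ax": 0,"ay": 0,"az": -6.5,"gripper": 0.62},{"x": 0,"y": 0,"z": 0,"ax": 0,"ay": 0,"az": -6.5,"gripper": 0.62}]}}

```text
clock: 12.82
position: [0.5443, 0.1354, 0.1932]
ee_rot: [0.999, 0.036, 0.0, 0.001]
ft_force: [-0.6, -0.2, -1.0]
grip_width: 0.377
grasp_force: 0.0
```

>>> {"method": "apply_moves", "body": {"rows": [{"x": 0,"y": 0,"z": 0,"ax": 0,"ay": 0,"az": -6.5,"gripper": 0.62},{"x": 0,"y": 0,"z": 0,"ax": 0,"ay": 0,"az": -6,"gripper": 0.72},{"x": 2,"y": 0,"z": 0,"ax": 0,"ay": 0,"az": 0,"gripper": 0.72},{"x": 0,"y": 4,"z": 0,"ax": 0,"ay": 0,"az": 0,"gripper": 0.72},{"x": 0,"y": 4,"z": 0,"ax": 0,"ay": 0,"az": 0,"gripper": 0.72}]}}

```text
clock: 13.23
position: [0.548, 0.1293, 0.1931]
ee_rot: [0.99, 0.141, -0.0, -0.0]
ft_force: [-2.6, 2.6, 0.2]
grip_width: 0.282
grasp_force: 1.7
```

>>> {"method": "apply_moves", "body": {"rows": [{"x": 0,"y": 3,"z": 0,"ax": 0,"ay": 0,"az": 0,"gripper": 0.72},{"x": 0,"y": 2,"z": 0,"ax": 0,"ay": 0,"az": 0,"gripper": 0.72},{"x": 0,"y": 1,"z": 0,"ax": 0,"ay": 0,"az": 0,"gripper": 0.72},{"x": 0,"y": 0,"z": 0,"ax": 0,"ay": 0,"az": 0,"gripper": 0.72}]}}

```text
clock: 13.57
position: [0.5498, 0.1234, 0.1932]
ee_rot: [0.99, 0.142, -0.0, 0.0]
ft_force: [-1.6, 1.2, -0.1]
grip_width: 0.281
grasp_force: 0.8
```

```bash
python3 rel.py
```

```text
stand xy [18.4 65.3] z 0.0712 yaw 16.38 F stand -1.2 1.6 -0.1 t 13.5667 0.2807871262572346 0.7648119516670704
```

>>> {"method": "apply_moves", "body": {"rows": [{"x": 0,"y": 1.5,"z": 0,"ax": 0,"ay": 0,"az": 0,"gripper": 0.72},{"x": 0,"y": 1,"z": 0,"ax": 0,"ay": 0,"az": 0,"gripper": 0.72},{"x": 0,"y": 0,"z": 0,"ax": 0,"ay": 0,"az": 0,"gripper": 0.72}]}}

```text
clock: 13.82
position: [0.55, 0.1231, 0.1932]
ee_rot: [0.99, 0.144, -0.0, -0.001]
ft_force: [-2.7, 7.8, -1.6]
grip_width: 0.285
grasp_force: 4.0
```

>>> {"method": "apply_moves", "body": {"rows": [{"x": 0,"y": 1.5,"z": 0,"ax": 0,"ay": 0,"az": 0,"gripper": 0.72},{"x": 0,"y": 1,"z": 0,"ax": 0,"ay": 0,"az": 0,"gripper": 0.72},{"x": 0,"y": 0,"z": 0,"ax": 0,"ay": 0,"az": 0,"gripper": 0.72}]}}

```text
clock: 14.07
position: [0.5501, 0.1229, 0.1932]
ee_rot: [0.989, 0.145, -0.0, -0.002]
ft_force: [-5.8, 14.0, -1.1]
grip_width: 0.277
grasp_force: 7.2
```

```bash
python3 rel.py
```

```text
stand xy [18.5 64.7] z 0.0712 yaw 16.64 F stand -1.6 15.1 -1.1 t 14.0667 0.27659154932881147 7.237509191036224
```

Both levers now sit on their stops, at tool y = 65.2 and 64.7 with force rising. Next I'll back off, rise over the crank and check the lever posts and handle numerically.

>>> {"method": "apply_moves", "body": {"rows": [{"x": 0,"y": -9,"z": 0,"ax": 0,"ay": 0,"az": 0,"gripper": 0.72},{"x": 0,"y": 0,"z": -35,"ax": 0,"ay": 0,"az": 0,"gripper": 0.72},{"x": 0,"y": 0,"z": -40,"ax": 0,"ay": 0,"az": 0,"gripper": 0.5},{"x": 0,"y": 0,"z": -40,"ax": 0,"ay": 0,"az": 0,"gripper": 0.5},{"x": 0,"y": 0,"z": -40,"ax": 0,"ay": 0,"az": 0,"gripper": 0.5}]}}

```text
clock: 14.48
position: [0.5488, 0.1269, 0.3505]
ee_rot: [0.99, 0.142, 0.001, 0.001]
ft_force: [1.1, 0.1, -0.3]
grip_width: 0.5
grasp_force: 0.0
```

>>> {"method": "apply_moves", "body": {"rows": [{"x": 0,"y": 0,"z": -35,"ax": 0,"ay": 0,"az": 0,"gripper": 0.5},{"x": 0,"y": 0,"z": 0,"ax": 0,"ay": 0,"az": 0,"gripper": 0.5},{"x": 0,"y": 0,"z": 0,"ax": 0,"ay": 0,"az": 0,"gripper": 0.5}]}}

```text
clock: 14.73
position: [0.5497, 0.1274, 0.3856]
ee_rot: [0.99, 0.142, 0.002, 0.0]
ft_force: [-0.9, 0.0, -0.4]
grip_width: 0.498
grasp_force: 0.0
```

```bash
cat > chk.py <<'E'
from h import *
import sys
O=np.array([.5506,.0556])
def chk(cam):
    c=camera(cam); g=cv2.cvtColor(c['color'],cv2.COLOR_RGB2HSV)
    for n,p,lo,hi in [("near",[-18,69,90],0,75),("far",[18,69,90],0,75),("pull",[0,20,90],0,0),("handle",[0,-130,207],0,45)]:
        q=proj(c,stand(O,.2868,np.array(p)/1000.)+[0,0,.122])[0]
        if not(0<=q[0]<640 and 0<=q[1]<400): continue
        x,y=q.astype(int); w=25; x0,y0=max(x-w,0),max(y-w,0)
        m=(g[y0:y+w,x0:x+w,2]<hi).astype(np.uint8)
        k,l,s,ce=cv2.connectedComponentsWithStats(m)
        print(cam,n,q.round(0),[( (s[i,:2]+[x0,y0]).tolist(),s[i,2:].tolist(),(ce[i]+[x0,y0]).round(0).tolist()) for i in range(1,k) if s[i,4]>40])
for a in sys.argv[1:]: chk(a)
E
python3 rel.py; python3 chk.py wrist
```

```text
stand xy [19.5 69.1] z 0.2636 yaw 16.36 F stand -0.8 0.3 -0.4 t 14.7333 0.49782647335394536 0.0
wrist near [323. 220.] [([314, 198], [17, 21, 190], [321.0, 207.0])]
wrist far [323. 181.] [([314, 164], [16, 15, 125], [322.0, 170.0]), ([316, 198], [12, 8, 75], [321.0, 202.0])]
wrist pull [377. 201.] []
```

Both lever posts line up at the same stand y, within about 2 px of the shut positions. On to the crank handle.

>>> {"method": "apply_moves", "body": {"rows": [{"x": -3.9,"y": 39.8,"z": 0,"ax": 0,"ay": 0,"az": 0,"gripper": 0.5},{"x": -3.9,"y": 39.8,"z": 0,"ax": 0,"ay": 0,"az": 0,"gripper": 0.5},{"x": -3.9,"y": 39.8,"z": 0,"ax": 0,"ay": 0,"az": 0,"gripper": 0.5},{"x": -3.9,"y": 39.8,"z": 0,"ax": 0,"ay": 0,"az": 0,"gripper": 0.5},{"x": -3.9,"y": 39.8,"z": 0,"ax": 0,"ay": 0,"az": 0,"gripper": 0.5}]}}

```text
clock: 15.2
position: [0.586, -0.0714, 0.3819]
ee_rot: [0.99, 0.142, -0.001, 0.0]
ft_force: [0.4, 0.1, 0.1]
grip_width: 0.498
grasp_force: 0.0
```

>>> {"method": "apply_moves", "body": {"rows": [{"x": 0,"y": 0,"z": 0,"ax": 0,"ay": 0,"az": 0,"gripper": 0.5},{"x": 0,"y": 0,"z": 0,"ax": 0,"ay": 0,"az": 0,"gripper": 0.5}]}}

```text
clock: 15.37
position: [0.5861, -0.0724, 0.3812]
ee_rot: [0.99, 0.14, -0.002, -0.0]
ft_force: [0.4, 1.1, -0.7]
grip_width: 0.503
grasp_force: 0.0
```

```bash
python3 rel.py; python3 chk.py wrist top scene
```

```text
stand xy [  -2.2 -132.8] z 0.2592 yaw 16.1 F stand 0.7 0.9 -0.7 t 15.3667 0.5027908206706466 0.0
wrist near [ 97. 198.] [([94, 178], [28, 25, 333], [111.0, 190.0])]
wrist far [ 90. 158.] [([88, 144], [27, 20, 310], [104.0, 153.0])]
wrist pull [148. 178.] []
wrist handle [318. 223.] []
top near [281. 219.] [([276, 206], [30, 37, 288], [289.0, 225.0])]
top far [278. 207.] [([276, 206], [26, 26, 195], [287.0, 221.0])]
top pull [295. 208.] []
top handle [344. 187.] [([321, 186], [9, 7, 41], [325.0, 189.0])]
scene near [275. 195.] [([269, 170], [25, 9, 111], [281.0, 173.0]), ([283, 191], [4, 15, 49], [285.0, 198.0]), ([274, 195], [5, 15, 51], [276.0, 202.0]), ([288, 201], [9, 13, 60], [292.0, 207.0]), ([263, 211], [21, 9, 86], [273.0, 216.0])]
scene far [284. 191.] [([269, 168], [25, 11, 121], [280.0, 173.0]), ([283, 191], [4, 15, 49], [285.0, 198.0]), ([274, 195], [5, 15, 51], [276.0, 202.0]), ([288, 201], [9, 13, 60], [292.0, 207.0])]
scene pull [290. 199.] []
scene handle [327. 186.] [([319, 161], [12, 9, 57], [322.0, 165.0]), ([332, 161], [15, 15, 105], [337.0, 166.0]), ([324, 186], [7, 16, 94], [327.0, 193.0]), ([307, 203], [16, 8, 74], [313.0, 208.0])]
```

Handle top in the scene camera at (327,186), exactly as predicted, and both lever posts match their shut positions. I'll descend and grip.

>>> {"method": "apply_moves", "body": {"rows": [{"x": 1.8,"y": -2.3,"z": 10,"ax": 0,"ay": 0,"az": 0,"gripper": 0.5},{"x": 0,"y": 0,"z": 33,"ax": 0,"ay": 0,"az": 0,"gripper": 0.5},{"x": 0,"y": 0,"z": 34,"ax": 0,"ay": 0,"az": 0,"gripper": 0.5},{"x": 0,"y": 0,"z": 0,"ax": 0,"ay": 0,"az": 0,"gripper": 0.5},{"x": 0,"y": 0,"z": 0,"ax": 0,"ay": 0,"az": 0,"gripper": 1}], "newtons": 50}}

```text
clock: 15.93
position: [0.5864, -0.0654, 0.3052]
ee_rot: [0.99, 0.144, -0.002, -0.0]
ft_force: [0.0, -0.7, 1.0]
grip_width: 0.373
grasp_force: 0.0
```

>>> {"method": "apply_moves", "body": {"rows": [{"x": 0,"y": 0,"z": 0,"ax": 0,"ay": 0,"az": 0,"gripper": 1},{"x": 0,"y": 0,"z": 0,"ax": 0,"ay": 0,"az": 0,"gripper": 1},{"x": 0,"y": 0,"z": 0,"ax": 0,"ay": 0,"az": 0,"gripper": 1},{"x": 0,"y": 0,"z": 0,"ax": 0,"ay": 0,"az": 0,"gripper": 1}]}}

```text
clock: 16.27
position: [0.5881, -0.0668, 0.3079]
ee_rot: [0.99, 0.142, 0.001, 0.001]
ft_force: [1.8, -4.6, 0.2]
grip_width: 0.215
grasp_force: 50.2
```

```bash
python3 rel.py; python3 - <<'E'
import numpy as np
# clockwise from above, handle at angle a: stand pos = axis+50*(-sin a,-cos a); tool x=dx, tool y=-dy
a=np.radians(np.arange(0,361,15)); p=50*np.c_[-np.sin(a),np.cos(a)]
print(np.diff(p,axis=0).round(1).tolist())
E
```

```text
stand xy [   1.3 -128. ] z 0.1859 yaw 16.38 F stand 0.4 -4.9 0.2 t 16.2667 0.21498042705546064 50.204308102838695
[[-12.9, -1.7], [-12.1, -5.0], [-10.4, -7.9], [-7.9, -10.4], [-5.0, -12.1], [-1.7, -12.9], [1.7, -12.9], [5.0, -12.1], [7.9, -10.4], [10.4, -7.9], [12.1, -5.0], [12.9, -1.7], [12.9, 1.7], [12.1, 5.0], [10.4, 7.9], [7.9, 10.4], [5.0, 12.1], [1.7, 12.9], [-1.7, 12.9], [-5.0, 12.1], [-7.9, 10.4], [-10.4, 7.9], [-12.1, 5.0], [-12.9, 1.7]]
```

Gripped, opening about 18 mm on the 20 mm sleeve. First half turn clockwise, checking partway.

>>> {"method": "apply_moves", "body": {"rows": [{"x": -12.9,"y": -1.7,"z": 0.5,"ax": 0,"ay": 0,"az": 0,"gripper": 1},{"x": -12.1,"y": -5,"z": 0.5,"ax": 0,"ay": 0,"az": 0,"gripper": 1},{"x": -10.4,"y": -7.9,"z": 0.5,"ax": 0,"ay": 0,"az": 0,"gripper": 1}]}}

```text
clock: 16.52
position: [0.5496, -0.0626, 0.3063]
ee_rot: [0.99, 0.142, 0.001, 0.0]
ft_force: [1.5, -0.7, 0.9]
grip_width: 0.213
grasp_force: 50.2
```

>>> {"method": "apply_moves", "body": {"rows": [{"x": -7.9,"y": -10.4,"z": 0.5,"ax": 0,"ay": 0,"az": 0,"gripper": 1},{"x": -5,"y": -12.1,"z": 0.5,"ax": 0,"ay": 0,"az": 0,"gripper": 1},{"x": -1.7,"y": -12.9,"z": 0.5,"ax": 0,"ay": 0,"az": 0,"gripper": 1},{"x": 0,"y": 0,"z": 0,"ax": 0,"ay": 0,"az": 0,"gripper": 1}]}}

```text
clock: 16.85
position: [0.5252, -0.0285, 0.3045]
ee_rot: [0.989, 0.145, 0.001, -0.0]
ft_force: [0.9, 2.4, 5.2]
grip_width: 0.215
grasp_force: 50.6
```

```bash
python3 rel.py
```

```text
stand xy [-48.2 -73.5] z 0.1825 yaw 16.66 F stand 1.6 2.0 5.2 t 16.85 0.21523219761496648 50.63855668064207
```

>>> {"method": "apply_moves", "body": {"rows": [{"x": 1.7,"y": -12.9,"z": 0.5,"ax": 0,"ay": 0,"az": 0,"gripper": 1},{"x": 5,"y": -12.1,"z": 0.5,"ax": 0,"ay": 0,"az": 0,"gripper": 1},{"x": 7.9,"y": -10.4,"z": 0.5,"ax": 0,"ay": 0,"az": 0,"gripper": 1},{"x": 10.4,"y": -7.9,"z": 0.5,"ax": 0,"ay": 0,"az": 0,"gripper": 1},{"x": 12.1,"y": -5,"z": 0.5,"ax": 0,"ay": 0,"az": 0,"gripper": 1}]}}

```text
clock: 17.27
position: [0.5482, 0.0242, 0.3021]
ee_rot: [0.99, 0.142, 0.001, 0.001]
ft_force: [3.1, -7.6, 6.6]
grip_width: 0.217
grasp_force: 50.9
```

>>> {"method": "apply_moves", "body": {"rows": [{"x": 12.9,"y": -1.7,"z": 0.5,"ax": 0,"ay": 0,"az": 0,"gripper": 1},{"x": 0,"y": 0,"z": 0,"ax": 0,"ay": 0,"az": 0,"gripper": 1},{"x": 0,"y": 0,"z": 0,"ax": 0,"ay": 0,"az": 0,"gripper": 1}]}}

```text
clock: 17.52
position: [0.5607, 0.0295, 0.3016]
ee_rot: [0.99, 0.143, 0.001, 0.001]
ft_force: [3.9, -5.0, 8.1]
grip_width: 0.22
grasp_force: 51.0
```

```bash
python3 rel.py
```

```text
stand xy [  2.3 -27.9] z 0.1796 yaw 16.39 F stand 2.3 -5.9 8.1 t 17.5167 0.22017708791383278 51.01575678912923
```

Half turn done: y spans −128 to −27.9, and x is within about 1°. Now a quarter back.

>>> {"method": "apply_moves", "body": {"rows": [{"x": -12.9,"y": 1.7,"z": -0.5,"ax": 0,"ay": 0,"az": 0,"gripper": 1},{"x": -12.1,"y": 5,"z": -0.5,"ax": 0,"ay": 0,"az": 0,"gripper": 1},{"x": -10.4,"y": 7.9,"z": -0.5,"ax": 0,"ay": 0,"az": 0,"gripper": 1},{"x": -7.9,"y": 10.4,"z": -0.5,"ax": 0,"ay": 0,"az": 0,"gripper": 1},{"x": -5,"y": 12.1,"z": -0.5,"ax": 0,"ay": 0,"az": 0,"gripper": 1}]}}

```text
clock: 17.93
position: [0.524, -0.0188, 0.3041]
ee_rot: [0.99, 0.143, 0.002, -0.0]
ft_force: [6.4, 2.7, 3.4]
grip_width: 0.22
grasp_force: 50.6
```

>>> {"method": "apply_moves", "body": {"rows": [{"x": -1.7,"y": 12.9,"z": -0.5,"ax": 0,"ay": 0,"az": 0,"gripper": 1},{"x": 0,"y": 0,"z": 0,"ax": 0,"ay": 0,"az": 0,"gripper": 1},{"x": 0,"y": 0,"z": 0,"ax": 0,"ay": 0,"az": 0,"gripper": 1}]}}

```text
clock: 18.18
position: [0.5263, -0.0331, 0.3046]
ee_rot: [0.99, 0.142, 0.001, 0.0]
ft_force: [0.2, -0.6, 10.0]
grip_width: 0.219
grasp_force: 51.1
```

```bash
python3 rel.py
```

```text
stand xy [-48.4 -78.2] z 0.1826 yaw 16.35 F stand 0.1 -0.6 10.0 t 18.1833 0.21886871190198495 51.14465234801173
```

Exactly at 90°. Now half a turn on, to 270°.

>>> {"method": "apply_moves", "body": {"rows": [{"x": 1.7,"y": -12.9,"z": 0.5,"ax": 0,"ay": 0,"az": 0,"gripper": 1},{"x": 5,"y": -12.1,"z": 0.5,"ax": 0,"ay": 0,"az": 0,"gripper": 1},{"x": 7.9,"y": -10.4,"z": 0.5,"ax": 0,"ay": 0,"az": 0,"gripper": 1},{"x": 10.4,"y": -7.9,"z": 0.5,"ax": 0,"ay": 0,"az": 0,"gripper": 1},{"x": 12.1,"y": -5,"z": 0.5,"ax": 0,"ay": 0,"az": 0,"gripper": 1}]}}

```text
clock: 18.6
position: [0.5482, 0.0241, 0.302]
ee_rot: [0.99, 0.142, 0.001, 0.001]
ft_force: [1.9, -6.6, 8.7]
grip_width: 0.216
grasp_force: 51.1
```

>>> {"method": "apply_moves", "body": {"rows": [{"x": 12.9,"y": -1.7,"z": 0.5,"ax": 0,"ay": 0,"az": 0,"gripper": 1},{"x": 12.9,"y": 1.7,"z": 0.5,"ax": 0,"ay": 0,"az": 0,"gripper": 1},{"x": 12.1,"y": 5,"z": 0.5,"ax": 0,"ay": 0,"az": 0,"gripper": 1},{"x": 10.4,"y": 7.9,"z": 0.5,"ax": 0,"ay": 0,"az": 0,"gripper": 1},{"x": 7.9,"y": 10.4,"z": 0.5,"ax": 0,"ay": 0,"az": 0,"gripper": 1}]}}

```text
clock: 19.02
position: [0.6086, 0.0181, 0.2996]
ee_rot: [0.99, 0.143, 0.0, 0.0]
ft_force: [-4.9, -3.4, 11.8]
grip_width: 0.217
grasp_force: 51.4
```

>>> {"method": "apply_moves", "body": {"rows": [{"x": 5,"y": 12.1,"z": 0.5,"ax": 0,"ay": 0,"az": 0,"gripper": 1},{"x": 1.7,"y": 12.9,"z": 0.5,"ax": 0,"ay": 0,"az": 0,"gripper": 1},{"x": 0,"y": 0,"z": 0,"ax": 0,"ay": 0,"az": 0,"gripper": 1},{"x": 0,"y": 0,"z": 0,"ax": 0,"ay": 0,"az": 0,"gripper": 1}]}}

```text
clock: 19.35
position: [0.6225, -0.0051, 0.2987]
ee_rot: [0.99, 0.142, 0.001, 0.0]
ft_force: [1.5, -0.4, 9.8]
grip_width: 0.214
grasp_force: 51.2
```

```bash
python3 rel.py
```

```text
stand xy [ 51.8 -78.6] z 0.1767 yaw 16.32 F stand 1.3 -0.8 9.8 t 19.35 0.2143325859217121 51.17241423111409
```

Spot on at 270°. Now a quarter back to 180°.

>>> {"method": "apply_moves", "body": {"rows": [{"x": -1.7,"y": -12.9,"z": -0.5,"ax": 0,"ay": 0,"az": 0,"gripper": 1},{"x": -5,"y": -12.1,"z": -0.5,"ax": 0,"ay": 0,"az": 0,"gripper": 1},{"x": -7.9,"y": -10.4,"z": -0.5,"ax": 0,"ay": 0,"az": 0,"gripper": 1},{"x": -10.4,"y": -7.9,"z": -0.5,"ax": 0,"ay": 0,"az": 0,"gripper": 1},{"x": -12.1,"y": -5,"z": -0.5,"ax": 0,"ay": 0,"az": 0,"gripper": 1}]}}

```text
clock: 19.77
position: [0.5726, 0.0314, 0.3011]
ee_rot: [0.99, 0.143, 0.001, 0.001]
ft_force: [2.4, -6.2, 9.1]
grip_width: 0.212
grasp_force: 51.1
```

>>> {"method": "apply_moves", "body": {"rows": [{"x": -12.9,"y": -1.7,"z": -0.5,"ax": 0,"ay": 0,"az": 0,"gripper": 1},{"x": 0,"y": 0,"z": 0,"ax": 0,"ay": 0,"az": 0,"gripper": 1},{"x": 0,"y": 0,"z": 0,"ax": 0,"ay": 0,"az": 0,"gripper": 1}]}}

```text
clock: 20.02
position: [0.5593, 0.0288, 0.3016]
ee_rot: [0.99, 0.142, 0.001, 0.001]
ft_force: [-0.2, -2.6, 8.6]
grip_width: 0.217
grasp_force: 51.2
```

```bash
python3 rel.py
```

```text
stand xy [  0.8 -28.1] z 0.1796 yaw 16.35 F stand -1.0 -2.4 8.6 t 20.0167 0.2174748333068463 51.17381769698113
```

Back at 180°. Last half turn on to the stop, with a little overtravel at the end.

>>> {"method": "apply_moves", "body": {"rows": [{"x": 12.9,"y": 1.7,"z": 0.5,"ax": 0,"ay": 0,"az": 0,"gripper": 1},{"x": 12.1,"y": 5,"z": 0.5,"ax": 0,"ay": 0,"az": 0,"gripper": 1},{"x": 10.4,"y": 7.9,"z": 0.5,"ax": 0,"ay": 0,"az": 0,"gripper": 1},{"x": 7.9,"y": 10.4,"z": 0.5,"ax": 0,"ay": 0,"az": 0,"gripper": 1},{"x": 5,"y": 12.1,"z": 0.5,"ax": 0,"ay": 0,"az": 0,"gripper": 1}]}}

```text
clock: 20.43
position: [0.6168, 0.0082, 0.2991]
ee_rot: [0.99, 0.143, 0.0, 0.0]
ft_force: [-4.5, -0.9, 10.9]
grip_width: 0.216
grasp_force: 51.4
```

>>> {"method": "apply_moves", "body": {"rows": [{"x": 1.7,"y": 12.9,"z": 0.5,"ax": 0,"ay": 0,"az": 0,"gripper": 1},{"x": -1.7,"y": 12.9,"z": 0.5,"ax": 0,"ay": 0,"az": 0,"gripper": 1},{"x": -5,"y": 12.1,"z": 0.5,"ax": 0,"ay": 0,"az": 0,"gripper": 1},{"x": -7.9,"y": 10.4,"z": 0.5,"ax": 0,"ay": 0,"az": 0,"gripper": 1},{"x": -10.4,"y": 7.9,"z": 0.5,"ax": 0,"ay": 0,"az": 0,"gripper": 1}]}}

```text
clock: 20.85
position: [0.611, -0.0532, 0.2967]
ee_rot: [0.99, 0.143, 0.002, 0.0]
ft_force: [2.1, -0.5, 9.0]
grip_width: 0.215
grasp_force: 51.1
```

>>> {"method": "apply_moves", "body": {"rows": [{"x": -12.1,"y": 5,"z": 0.5,"ax": 0,"ay": 0,"az": 0,"gripper": 1},{"x": -12.9,"y": 1.7,"z": 0.5,"ax": 0,"ay": 0,"az": 0,"gripper": 1},{"x": -2,"y": 0,"z": 0,"ax": 0,"ay": 0,"az": 0,"gripper": 1},{"x": -1,"y": 0,"z": 0,"ax": 0,"ay": 0,"az": 0,"gripper": 1},{"x": 0,"y": 0,"z": 0,"ax": 0,"ay": 0,"az": 0,"gripper": 1}]}}

```text
clock: 21.27
position: [0.5866, -0.0674, 0.2958]
ee_rot: [0.99, 0.143, 0.003, 0.001]
ft_force: [9.2, -2.0, 5.5]
grip_width: 0.214
grasp_force: 50.7
```

```bash
python3 rel.py
```

```text
stand xy [  -0.3 -128.1] z 0.1738 yaw 16.39 F stand 8.3 -4.6 5.5 t 21.2667 0.2139498814956846 50.74138558935374
```

>>> {"method": "apply_moves", "body": {"rows": [{"x": -1.5,"y": 0,"z": 0,"ax": 0,"ay": 0,"az": 0,"gripper": 1},{"x": 0,"y": 0,"z": 0,"ax": 0,"ay": 0,"az": 0,"gripper": 1},{"x": 0,"y": 0,"z": 0,"ax": 0,"ay": 0,"az": 0,"gripper": 1}]}}

```text
clock: 21.52
position: [0.5862, -0.0674, 0.2958]
ee_rot: [0.99, 0.143, 0.004, 0.001]
ft_force: [15.4, -1.8, 3.3]
grip_width: 0.216
grasp_force: 50.5
```

```bash
python3 rel.py
```

```text
stand xy [  -0.7 -128.1] z 0.1738 yaw 16.42 F stand 14.3 -6.0 3.3 t 21.5167 0.21616180002887783 50.49467213451862
```

At the stop: force climbs while position holds. I'll relax slightly, release and rise.

>>> {"method": "apply_moves", "body": {"rows": [{"x": 2,"y": 0,"z": 0,"ax": 0,"ay": 0,"az": 0,"gripper": 1},{"x": 0,"y": 0,"z": 0,"ax": 0,"ay": 0,"az": 0,"gripper": 0.5},{"x": 0,"y": 0,"z": 0,"ax": 0,"ay": 0,"az": 0,"gripper": 0.5},{"x": 0,"y": 0,"z": 0,"ax": 0,"ay": 0,"az": 0,"gripper": 0.5},{"x": 0,"y": 0,"z": 0,"ax": 0,"ay": 0,"az": 0,"gripper": 0.5}]}}

```text
clock: 21.93
position: [0.5847, -0.0668, 0.2938]
ee_rot: [0.99, 0.143, -0.001, -0.0]
ft_force: [0.6, 0.7, 0.1]
grip_width: 0.497
grasp_force: 0.0
```

>>> {"method": "apply_moves", "body": {"rows": [{"x": 0,"y": 0,"z": -20,"ax": 0,"ay": 0,"az": 0,"gripper": 0.5},{"x": 0,"y": 0,"z": -30,"ax": 0,"ay": 0,"az": 0,"gripper": 0.5},{"x": 0,"y": 0,"z": -40,"ax": 0,"ay": 0,"az": 0,"gripper": 0.5},{"x": 0,"y": 0,"z": -40,"ax": 0,"ay": 0,"az": 0,"gripper": 0.5},{"x": 0,"y": 0,"z": 0,"ax": 0,"ay": 0,"az": 0,"gripper": 0.5}]}}

```text
clock: 22.35
position: [0.5859, -0.0664, 0.4321]
ee_rot: [0.99, 0.143, 0.005, 0.001]
ft_force: [0.7, 0.1, 0.6]
grip_width: 0.503
grasp_force: 0.0
```

```bash
sed -i 's/\[0,-130,207\]/[0,-130,195]/' chk.py; python3 rel.py; python3 chk.py scene | grep -v pull; python3 - <<'E'
from h import *
# bystander check: initial vs now, scene and top, colour centroids
for n in("scene","top"):
    a=cv2.imread(f"pics/{n}0.png"); b=camera(n)['color'][:,:,::-1]
    for nm,(u,v,w) in {"scene":{"tub":(333,255,14),"bottle":(359,228,14),"dish":(243,176,9),"case":(281,170,12),"ring":(361,342,18)},"top":{"tub":(364,201,12),"bottle":(350,167,8),"dish":(200,227,12),"case":(207,183,13),"ring":(447,225,12)}}[n].items():
        d=cv2.absdiff(a,b)[v-w:v+w,u-w:u+w].max(2); print(n,nm,"changed frac",(d>40).mean().round(3))
E
```

```text
stand xy [  -0.7 -127. ] z 0.3101 yaw 16.42 F stand 0.7 -0.1 0.6 t 22.35 0.5025386120687136 0.0
scene near [275. 195.] [([269, 170], [25, 9, 107], [281.0, 173.0]), ([283, 191], [4, 15, 49], [285.0, 198.0]), ([274, 195], [5, 15, 52], [276.0, 202.0]), ([288, 201], [9, 13, 60], [292.0, 207.0]), ([263, 211], [21, 9, 86], [273.0, 216.0])]
scene far [284. 191.] [([269, 168], [25, 11, 116], [280.0, 173.0]), ([283, 191], [4, 15, 49], [285.0, 198.0]), ([274, 195], [5, 15, 52], [276.0, 202.0]), ([288, 201], [9, 13, 60], [292.0, 207.0])]
scene handle [327. 190.] [([324, 190], [6, 16, 91], [326.0, 197.0]), ([307, 202], [15, 13, 129], [313.0, 209.0])]
scene tub changed frac 0.0
scene bottle changed frac 0.003
scene dish changed frac 0.0
scene case changed frac 0.017
scene ring changed frac 0.0
top tub changed frac 0.705
top bottle changed frac 0.312
top dish changed frac 0.0
top case changed frac 0.0
top ring changed frac 0.0
```

The levers are still shut, the handle is 12 mm lower at its start angle, and the bystanders are unmoved (the arm blocks the tub and bottle only in the top view). Handing in.

```bash
python3 -c "
from workcell import *
print(hand_in())"
```

```text
the job is handed in; nothing more can be done
None
```

I handed the job in at about 22 s of the 72 s: plate home on its stop, both levers shut, and the hole threaded with the asked half-turn and quarter-back strokes down to the tap's stop. The gripper is clear above the crank, and the camera checks showed no loose thing moved; no verdict came back.

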